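# Scoop the ice into the ice box and lock its lid

## Task

Get the ice ready for the drinks: with the scoop from the white tray, scoop all the ice cubes out of the roasting tin and tip them into the open ice box; keep the fingers off the ice in the tin (a cube that falls outside it may be picked up by hand). Lay the scoop back on its tray, right way up; shut the box's lid fully, and only then swing the carrying handle over the lid until it rests fully home in the catch at the front. Do not upset the mugs.

Things in the scene. Friction and masses are not known exactly. Their poses are not given: they have to be found in the camera images.
- scoop: Loose grey aluminium ice scoop, 0.12 kg. Origin: underside centre of its flat bowl; x to the open nose, z up. Bowl 90 long x 72 wide outside, walls 2.5 mm; nose lip at x=+45 mm, tapering to 1 mm; back wall at x=-45, 40 high; sides fall from 40 to 12 mm near the nose. Straight handle, 16 mm wide across y, 22 deep, 105 long, rises backwards at 45 degrees.
- scoop_grip (a point): The place to hold the scoop: on the handle's centre line, at (-84, 0, 70) mm in the scoop's frame; pinch across y (16 mm). Axes as the scoop's.
- scoop_tray: Fixed white foam tray, 146 (x) x 236 (y) mm, rim 21 high, flat floor 4 mm above its origin (underside centre), about 112 x 196 inside. The scoop starts on it with its nose to the tray's +y (towards the robot) and belongs back there.
- tin: Fixed dark roasting tin with 4 to 7 ice cubes loose in its +x half (the end nearer the robot). Origin: underside centre; x along its length. Outside 260 x 132 x 48 mm, walls and floor 4 mm, so inside 252 x 124 and floor at z=4; upright walls, good to push the ice against. It stands on a wooden board over the hob whose top is 52 mm above the work surface.
- ice_box: Fixed white insulated ice box, 150 x 150 x 92 mm, walls and floor 8 mm (134 mm square opening). Origin: underside centre; -x is the front with the catch (towards the tin), +x the hinge side; z up. Lid hinge line along y at x=78, z=92.5. Handle pivots on the two sides at x=22, z=72, axis y.
- lid (a joint): Lid of the ice box: 0 shut, grows as it opens back towards +x of the box, up to 1.95 rad; starts at 1.7 to 1.9. Plate 154 x 154 x 12 mm with a panel 2 mm higher, 0.16 kg; a stiff hinge holds it at any angle (about 1 to 2 N at its edge moves it). At the front it carries a tongue that hangs down to the upturned catch lip.
- lid_edge (a point): Middle of the lid's front edge, 151 mm from the hinge line, half-way through its thickness; moves with the lid.
- handle (a joint): Carrying handle (round bar, U-shaped) of the ice box: 0 lying level behind the hinge side, grows as it swings up and over the box to the front; 3.04 rad = end of travel, home in the catch lip on the lid. Starts at 0.05 to 0.4. A stiff pivot holds it anywhere (under 1 N at the bar moves it). It locks the shut lid, so it comes last.
- handle_grip (a point): Middle of the handle's bar: black grip 12.4 mm thick, 80 mm long, along the box's y, 115 mm from the pivot line. At the angle a it is at x = 22 + 115 cos a, z = 72 + 115 sin a mm in the box's frame. In the catch it is 6 mm clear of the lid's tongue: press it down from above there.
- dotted_mug: Loose mug, 82 mm across, 91 high, with dots, at the back of the board behind the ice box; bystander. Origin: underside.
- white_mug: Loose plain white mug, 78 mm across, 97 high, on the counter left of the board; bystander. Origin: underside.
- ice_1: Ice cube, loose and slippery, 16 g: tapered, 28 mm square at the top, 24 at the base, 26 high, edges bevelled 4.5 mm. Origin: its centre. May be absent.
- ice_2: Ice cube, loose and slippery, 16 g: tapered, 28 mm square at the top, 24 at the base, 26 high, edges bevelled 4.5 mm. Origin: its centre. May be absent.
- ice_3: Ice cube, loose and slippery, 16 g: tapered, 28 mm square at the top, 24 at the base, 26 high, edges bevelled 4.5 mm. Origin: its centre. May be absent.
- ice_4: Ice cube, loose and slippery, 16 g: tapered, 28 mm square at the top, 24 at the base, 26 high, edges bevelled 4.5 mm. Origin: its centre. May be absent.
- ice_5: Ice cube, loose and slippery, 16 g: tapered, 28 mm square at the top, 24 at the base, 26 high, edges bevelled 4.5 mm. Origin: its centre. May be absent.
- ice_6: Ice cube, loose and slippery, 16 g: tapered, 28 mm square at the top, 24 at the base, 26 high, edges bevelled 4.5 mm. Origin: its centre. May be absent.
- ice_7: Ice cube, loose and slippery, 16 g: tapered, 28 mm square at the top, 24 at the base, 26 high, edges bevelled 4.5 mm. Origin: its centre. May be absent.

How it is judged (in metres and radians):
On the way, in this order (a step that is already met when the one before it is completed fails the run):
1. ice has been lifted clear of the tin in the scoop (((x of ice_1 in the frame of scoop between -0.045 and 0.045 m and y of ice_1 in the frame of scoop between -0.036 and 0.036 m and z of ice_1 in the frame of scoop between 0.005 and 0.06 m and z of ice_1 in the frame of tin above 0.075 m) or (x of ice_2 in the frame of scoop between -0.045 and 0.045 m and y of ice_2 in the frame of scoop between -0.036 and 0.036 m and z of ice_2 in the frame of scoop between 0.005 and 0.06 m and z of ice_2 in the frame of tin above 0.075 m) or (x of ice_3 in the frame of scoop between -0.045 and 0.045 m and y of ice_3 in the frame of scoop between -0.036 and 0.036 m and z of ice_3 in the frame of scoop between 0.005 and 0.06 m and z of ice_3 in the frame of tin above 0.075 m) or (x of ice_4 in the frame of scoop between -0.045 and 0.045 m and y of ice_4 in the frame of scoop between -0.036 and 0.036 m and z of ice_4 in the frame of scoop between 0.005 and 0.06 m and z of ice_4 in the frame of tin above 0.075 m) or (x of ice_5 in the frame of scoop between -0.045 and 0.045 m and y of ice_5 in the frame of scoop between -0.036 and 0.036 m and z of ice_5 in the frame of scoop between 0.005 and 0.06 m and z of ice_5 in the frame of tin above 0.075 m) or (x of ice_6 in the frame of scoop between -0.045 and 0.045 m and y of ice_6 in the frame of scoop between -0.036 and 0.036 m and z of ice_6 in the frame of scoop between 0.005 and 0.06 m and z of ice_6 in the frame of tin above 0.075 m) or (x of ice_7 in the frame of scoop between -0.045 and 0.045 m and y of ice_7 in the frame of scoop between -0.036 and 0.036 m and z of ice_7 in the frame of scoop between 0.005 and 0.06 m and z of ice_7 in the frame of tin above 0.075 m))), for 0.2 s.
2. all the ice lies in the ice box (x of ice_1 in the frame of ice_box between -0.07 and 0.07 m and y of ice_1 in the frame of ice_box between -0.07 and 0.07 m and z of ice_1 in the frame of ice_box between 0.008 and 0.09 m and x of ice_2 in the frame of ice_box between -0.07 and 0.07 m and y of ice_2 in the frame of ice_box between -0.07 and 0.07 m and z of ice_2 in the frame of ice_box between 0.008 and 0.09 m and x of ice_3 in the frame of ice_box between -0.07 and 0.07 m and y of ice_3 in the frame of ice_box between -0.07 and 0.07 m and z of ice_3 in the frame of ice_box between 0.008 and 0.09 m and x of ice_4 in the frame of ice_box between -0.07 and 0.07 m and y of ice_4 in the frame of ice_box between -0.07 and 0.07 m and z of ice_4 in the frame of ice_box between 0.008 and 0.09 m and x of ice_5 in the frame of ice_box between -0.07 and 0.07 m and y of ice_5 in the frame of ice_box between -0.07 and 0.07 m and z of ice_5 in the frame of ice_box between 0.008 and 0.09 m and x of ice_6 in the frame of ice_box between -0.07 and 0.07 m and y of ice_6 in the frame of ice_box between -0.07 and 0.07 m and z of ice_6 in the frame of ice_box between 0.008 and 0.09 m and x of ice_7 in the frame of ice_box between -0.07 and 0.07 m and y of ice_7 in the frame of ice_box between -0.07 and 0.07 m and z of ice_7 in the frame of ice_box between 0.008 and 0.09 m), for 0.3 s.
3. the lid is down, with the handle not yet over it (value of joint lid below 0.05 rad and value of joint handle below 1.2 rad), for 0.2 s.
4. the handle is swung over and home in its catch (value of joint lid below 0.05 rad and value of joint handle above 2.95 rad), for 0.2 s.
At the end, for the whole second after the job is handed in: every cube is inside the ice box, the lid is shut (below 0.05 rad), the handle is in its catch (above 2.95 rad), and the scoop lies at rest on the white tray, right way up (its origin within 45 mm across and 80 mm along of the tray's centre, tilted less than 0.25 rad) (all of step 2 and all of step 4 and x of scoop in the frame of scoop_tray between -0.045 and 0.045 m and y of scoop in the frame of scoop_tray between -0.08 and 0.08 m and angle between scoop's own z axis and vertical below 0.25 rad and z of scoop in the frame of scoop_tray below 0.03 m and linear speed of scoop below 0.02 m/s); the robot touches nothing.
It fails at once if ice in the tin is touched with the fingers ((contact force between the fingers and ice_1 above 0.3 N and x of ice_1 in the frame of tin between -0.13 and 0.13 m and y of ice_1 in the frame of tin between -0.066 and 0.066 m and z of ice_1 in the frame of tin between 0 and 0.045 m) or (contact force between the fingers and ice_2 above 0.3 N and x of ice_2 in the frame of tin between -0.13 and 0.13 m and y of ice_2 in the frame of tin between -0.066 and 0.066 m and z of ice_2 in the frame of tin between 0 and 0.045 m) or (contact force between the fingers and ice_3 above 0.3 N and x of ice_3 in the frame of tin between -0.13 and 0.13 m and y of ice_3 in the frame of tin between -0.066 and 0.066 m and z of ice_3 in the frame of tin between 0 and 0.045 m) or (contact force between the fingers and ice_4 above 0.3 N and x of ice_4 in the frame of tin between -0.13 and 0.13 m and y of ice_4 in the frame of tin between -0.066 and 0.066 m and z of ice_4 in the frame of tin between 0 and 0.045 m) or (contact force between the fingers and ice_5 above 0.3 N and x of ice_5 in the frame of tin between -0.13 and 0.13 m and y of ice_5 in the frame of tin between -0.066 and 0.066 m and z of ice_5 in the frame of tin between 0 and 0.045 m) or (contact force between the fingers and ice_6 above 0.3 N and x of ice_6 in the frame of tin between -0.13 and 0.13 m and y of ice_6 in the frame of tin between -0.066 and 0.066 m and z of ice_6 in the frame of tin between 0 and 0.045 m) or (contact force between the fingers and ice_7 above 0.3 N and x of ice_7 in the frame of tin between -0.13 and 0.13 m and y of ice_7 in the frame of tin between -0.066 and 0.066 m and z of ice_7 in the frame of tin between 0 and 0.045 m)).
It fails at once if a mug is knocked over or shoved more than 5 cm (distance of any of dotted_mug, white_mug from where it was at the start of the episode above 0.05 m or angle between any of dotted_mug, white_mug's own z axis and vertical above 0.5 rad).
Of ice_1, ice_2, ice_3, ice_4, ice_5, ice_6, ice_7 only 4 to 7 are there at a start; the rules pass over those that are not, and their reading is None.
At some moment in a run one of scoop, ice_1, ice_2, ice_3, ice_4, ice_5, ice_6, ice_7 may be knocked a few centimetres aside while the robot is not near it.
Once in a run the grip may slacken for a moment while it holds something.
It also fails if it takes over 208 s, if anything falls off the work surface, if the arm or the gripper's body presses on something with over 40 N, if the wrist force passes 120 N, or if a joint passes its speed limit or range.

## Robot

A 6-joint arm with a two-finger parallel gripper is mounted at the origin on a cart in front of the work surface, level with it; the furniture and walls round the work are solid. World frame = base frame: x ahead of the robot, y to its left, z up, the work surface at z = 0. Lengths are in mm, angles in degrees, forces in N, time in s.
With the tool pointing down it reaches from about 350 to 850 mm from the base axis. Payload 8.1 kg.
Tool frame: the origin (TCP) lies between the finger pads; the fingertips stand 11 mm ahead of it and the grasp point (between the pads) lies 8 mm behind it; z points along the fingers, y is the line along which they close (so a half turn about z gives the same grasp; the last joint's range is limited). The gripper opens to 85 mm and grips with 20 to 120 N. Pads are 22 mm wide; open, the fingers measure 114 mm over their backs; the gripper's body (76 mm by 85 mm) begins 54 mm behind the grasp point. The pads swing forward as they close: fully open they stand 13 mm farther back than shut.
Start: joints at [-69.695, 7.471, 85.268, -0, 87.261, -4.893], TCP at [255.475, -542.898, 242.292] pointing down, gripper open.
Joint ranges: [-169.43, 169.43], [-51.17, 129.36], [1.28, 143.12], [-76.62, 256.62], [0, 156.53], [-152.29, 152.29]. Speed limits (degrees/s): [136.94, 136.94, 159.86, 180, 180, 180].

## Interface

Orientations are given as [roll, pitch, yaw] about the fixed x, y, z axes, in that order (R = Rz(yaw) Ry(pitch) Rx(roll)).
In Python, from bench import r, snapshot, get_calibration gives the robot as it stands.
- The arm moves only by the tool step_arm, never from a script. Its argument "rows" is a list of rows, each a list of 2 entries, a list of its own where there are three numbers: the shift along the tool's x, y, z in mm, then the turn about the tool's z in degrees. In form: [[[tx, ty, tz], yaw], ...]. A call has 1 to 12 rows; each row is the pose to reach, as a shift and turn from the pose commanded when the call began, along the tool's axes at that moment; what a row does not reach only later rows make up. A row lasts 1/10 s, in which the tool goes at most 50 mm and 8.59 degrees, less where a joint would pass 70% of its speed; a pose out of reach is approached as far as the arm can. A call with a gripper value outside its range is refused whole. "fingers" is the opening, from 0 (shut) to 1 (fully open), set as the call begins (left out, the last holds). The fingers move at their own pace and stop on an object; "squeeze" is the grip in N (left out, the last holds). Time passes only in rows, so rows that repeat a pose let the fingers close. It gives the time, the measured TCP pose, the force, the opening and the grip force at its end, in the units of the state.
- r.sense(): the state, without advancing time (a new reading comes with each control period).
- snapshot(name): name is "scene" or "top" or "wrist"; returns the picture (384x512x3 uint8, blue, green, red); there is no depth.
- get_calibration(name): a dict with "fovy" (degrees; the focal length in pixels is half the picture's height over the tangent of half this angle, whatever the lens; pixels are square), "cx", "cy" (the principal point, pixels), "eye" and "orientation" of the camera in the world. Camera axes: x right, y up, looking along -z (the intrinsics and any distortion apply to the point x, -y, -z); pixel columns grow to the right and rows downward; lengths in mm; the calibration is good to about 2 mm. A picture is of the moment at which its call begins: read the wrist's pose just before it. get_calibration takes no time and is no camera call; for the wrist camera it gives the pose at the moment of the call.
- r.hand_in(): hands the job in; it is judged then, once.
The state is a dict: "time": time; "joint_pos": joint angles; "qd": joint speeds; "joint_efforts": joint torques, N m; "tool_pos": TCP position; "tcp_rot": TCP orientation; "ft_force": force on the tool from outside, world axes, zero at the start; "wrist_torque": the same for the moment, N m; "finger_gap": finger opening in mm; "grip_force": force on a finger pad.
Only numpy, scipy, OpenCV 4.12 (cv2) and the standard library are available. Lean on these libraries where they do the work, as an engineer would, in place of code of your own. Each camera call takes 0.05 s, during which the arm holds its last target. There are 200 camera calls.

## Working session

There is one attempt and no reset: what is moved stays moved. The work goes in short steps, Python scripts to look and compute and a tool call to move; the robot and the scene stay as the last step left them, time stands still between calls to the robot, and variables do not carry over. Pictures are saved under pics/ and viewed, at most 14 in all, crops included, and the job is handed in when it is done.

Besides the shell and the picture viewer there is one more tool, called after ">>>" as name(argument=value, ...), one argument or row to a line, values as JSON. step_arm: Moves the arm, as the interface text tells. Its arguments: {"type":"object","properties":{"rows":{"type":"array"},"fingers":{"type":"number"},"squeeze":{"type":"number"}},"required":["rows"]}

```bash
mkdir -p pics; ls; python3 - <<'E'
from bench import r,snapshot,get_calibration
import cv2
for n in("scene","top","wrist"):
    im=snapshot(n);cv2.imwrite(f"pics/{n}0.png",im);print(n,get_calibration(n))
print(r.sense())
a=cv2.imread("pics/scene0.png");b=cv2.imread("pics/top0.png")
E
```

```text
pics
scene {'fovy': 46.6450266645853, 'cx': 259.11418893832104, 'cy': 192.58587198099957, 'eye': array([-312.91761902,  692.44225414,  824.1722058 ]), 'orientation': array([  56.3581966 ,    0.98421003, -122.68168159])}
top {'fovy': 50.78176611580679, 'cx': 262.7863723270528, 'cy': 193.47299254046675, 'eye': array([ 344.31520698,  127.71968762, 1115.73007902]), 'orientation': array([ 11.21872311,  -0.15672365, -90.68229333])}
wrist {'fovy': 58.3613425286596, 'cx': 254.93466868904042, 'cy': 202.8425124901958, 'eye': array([ 325.3524395 , -508.78744311,  372.7245892 ]), 'orientation': array([-1.75749781e+01,  3.33515484e-02, -6.48557315e+01])}
{'time': 0.15, 'joint_pos': array([-6.96944909e+01,  7.50460448e+00,  8.53160309e+01, -1.14994709e-03,
        8.72611194e+01, -4.89255284e+00]), 'qd': array([-0.03456849, -0.03078081, -0.19187419, -0.05116356,  0.00983228,
       -0.0460901 ]), 'joint_efforts': array([ 1.32454588e-03, -5.70066869e+01, -5.01157844e+01, -1.76585104e-04,
        9.67550150e-03, -5.04626587e-05]), 'tool_pos': array([ 255.32479521, -542.50968707,  241.48088205]), 'tcp_rot': array([-1.79918445e+02, -5.82828367e-03,  2.51981136e+01]), 'ft_force': array([0.67527463, 0.04047538, 0.33339198]), 'wrist_torque': array([0.00833137, 0.04284526, 0.00233739]), 'grip_force': 0.0, 'finger_gap': 85.55021636108803}
```

View pics/top0.png

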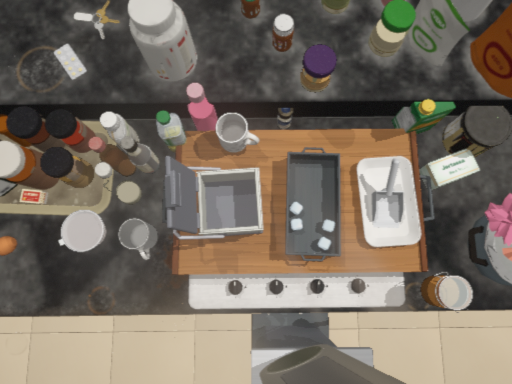

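View pics/scene0.png

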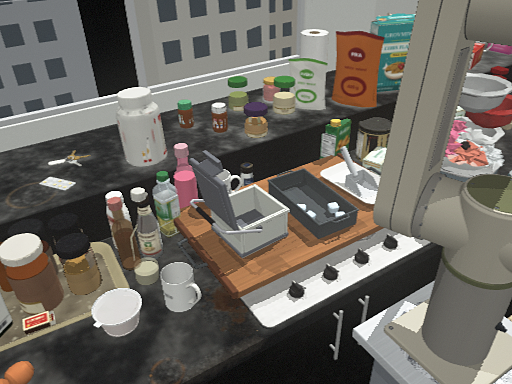

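The top view shows the lidded box on the left (opening around px 231,201), the tin in the centre (313,203) with four cubes near (296,208), (297,225), (328,226), (324,243), and the tray on the right (389,201) with the scoop's nose down and its handle up. I'll enlarge it.

```bash
cat > h.py <<'E'
import numpy as np,cv2
from scipy.spatial.transform import Rotation as R
from bench import r,snapshot,get_calibration
def cam(n,c=None):
    c=c or get_calibration(n);f=192/np.tan(np.radians(c['fovy']/2))
    return f,c['cx'],c['cy'],np.array(c['eye']),R.from_euler('xyz',c['orientation'],degrees=True).as_matrix()
def p2w(n,u,v,z,c=None):
    f,cx,cy,e,M=cam(n,c);d=M@np.array([(u-cx)/f,-(v-cy)/f,-1]);return e+d*(z-e[2])/d[2]
def w2p(n,P,c=None):
    f,cx,cy,e,M=cam(n,c);q=M.T@(np.array(P,float)-e);return np.array([cx+f*q[0]/-q[2],cy-f*q[1]/-q[2]])
def crop(im,x0,y0,x1,y1,k,name):
    o=cv2.resize(im[y0:y1,x0:x1],None,fx=k,fy=k,interpolation=cv2.INTER_CUBIC);cv2.imwrite('pics/'+name,o)
def st():
    s=r.sense();print({k:np.round(s[k],2) for k in('time','tool_pos','tcp_rot','joint_pos','ft_force','finger_gap','grip_force')});return s
E
python3 - <<'E'
from h import *
im=cv2.imread('pics/top0.png');crop(im,160,120,430,290,2.95,'topc.png')
E
```

```text
(no output)
```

View pics/topc.png

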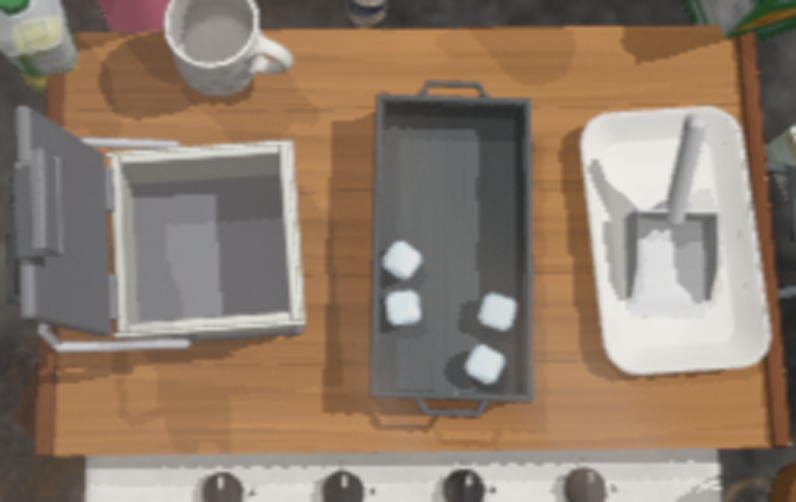

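```bash
python3 - <<'E'
from h import *
c=lambda u,v,z:np.round(p2w('top',u/2.95+160,v/2.95+120,z),0)
for n,z,L in[('tin',100,[(377,97),(529,99),(531,401),(371,401)]),('box',144,[(110,152),(291,143),(303,330),(118,338)]),
 ('tray L R T B',73,[(583,150),(610,350),(769,340),(740,130),(660,108),(690,372)]),
 ('ice',82,[(403,259),(403,308),(497,312),(485,365)]),
 ('bowl back z96 L R',96,[(632,212),(717,214)]),('nose floor',58,[(633,305),(708,308)]),('handle base,top',100,[(678,215)]),('htop',187,[(694,122)]),
 ('lidedge',290,[(20,110),(25,310)]),('bar ends',130,[(60,349),(188,344),(178,145)])]:
    print(n,[c(u,v,z)[:2].tolist() for u,v in L])
s=r.sense();M=R.from_euler('xyz',s['tcp_rot'],degrees=True).as_matrix();print(np.round(M,3))
E
```

```text
tin [[653.0, 56.0], [650.0, -79.0], [385.0, -67.0], [387.0, 67.0]]
box [[594.0, 284.0], [600.0, 132.0], [443.0, 124.0], [438.0, 275.0]]
tray L R T B [[610.0, -131.0], [430.0, -144.0], [437.0, -283.0], [627.0, -274.0], [648.0, -203.0], [410.0, -212.0]]
ice [[511.0, 35.0], [467.0, 37.0], [463.0, -45.0], [417.0, -33.0]]
bowl back z96 L R [[547.0, -164.0], [545.0, -238.0]]
nose floor [[471.0, -171.0], [467.0, -237.0]]
handle base,top [[544.0, -203.0]]
htop [[603.0, -193.0]]
lidedge [[588.0, 326.0], [444.0, 317.0]]
bar ends [[431.0, 324.0], [434.0, 219.0], [603.0, 229.0]]
[[ 0.905  0.426 -0.001]
 [ 0.426 -0.905  0.001]
 [ 0.    -0.001 -1.   ]]
```

>>> step_arm(
  rows=[
    [[40,-15,0],3],
    [[80,-30,0],6],
    [[120,-45,0],9],
    [[160,-60,0],12],
    [[200,-75,5],15],
    [[240,-90,10],18],
    [[285,-107,15],21],
    [[330,-124,20],25.2],
    [[375,-141,20],25.2],
    [[420,-158,25],25.2],
    [[443,-167,30],25.2],
    [[443,-167,30],25.2],
  ],
  fingers=1,
  squeeze=100,
)

```text
time: 1.35
tool_pos: [586.5, -199.7, 210.7]
tcp_rot: [-179.9, 0.1, 0.2]
ft_force: [-0.1, -0.8, 0.4]
finger_gap: 85.5
grip_force: 0.0
```

```bash
python3 - <<'E'
from h import *
c=get_calibration('wrist');im=snapshot('wrist');cv2.imwrite('pics/w1.png',im);st();print(c)
import json;json.dump({k:(v.tolist() if hasattr(v,'tolist') else v) for k,v in c.items()},open('w1.json','w'))
print(w2p('wrist',[585,-203,126],c))
E
```

```text
{'time': np.float64(1.4), 'tool_pos': array([ 585.53, -201.45,  211.1 ]), 'tcp_rot': array([-1.7995e+02,  1.1000e-01,  1.7000e-01]), 'joint_pos': array([-23.73,  11.41,  84.16,  -0.  ,  84.55,  66.1 ]), 'ft_force': array([ 0.09, -0.3 ,  0.49]), 'finger_gap': np.float64(85.92), 'grip_force': np.float64(0.0)}
{'fovy': 58.3613425286596, 'cx': 254.93466868904042, 'cy': 202.8425124901958, 'eye': array([ 664.0166393 , -198.51845326,  341.82250471]), 'orientation': array([-1.76439415e+01,  3.55400410e-02, -8.98144060e+01])}
[261.46212654 217.66269946]
```

View pics/w1.png

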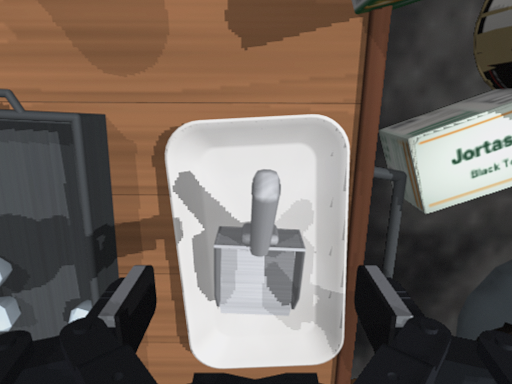

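The wrist view shows the scoop: back rim (216,229)-(304,233), nose edge (220,310)-(294,314), handle top (266,180). It's well centred between the fingers.

```bash
python3 - <<'E'
from h import *
import json;c=json.load(open('w1.json'))
for u,v,z in[(216,229,96),(304,233,96),(220,310,57),(294,314,57),(266,172,161)]:print(np.round(p2w('wrist',u,v,z,c)))
print('tray');
for u,v in[(166,150),(180,345),(349,135),(344,345),(258,114),(265,367)]:print(np.round(p2w('wrist',u,v,73,c)))
E
```

```text
[ 565. -169.   96.]
[ 562. -237.   96.]
[ 465. -165.   57.]
[ 461. -237.   57.]
[ 624. -204.  161.]
tray
[ 622. -129.   73.]
[ 437. -128.   73.]
[ 634. -271.   73.]
[ 438. -283.   73.]
[ 649. -201.   73.]
[ 412. -209.   73.]
```

>>> step_arm(
  rows=[
    [[4,0,30],0],
    [[6,0,60],0],
    [[6,0,82],0],
    [[6,0,92],0],
    [[6,0,92],0],
    [[6,0,92],0],
  ],
)

```text
time: 2.0
tool_pos: [591.5, -204.0, 121.6]
tcp_rot: [180.0, -0.1, -0.0]
ft_force: [0.8, 0.6, -0.3]
finger_gap: 85.3
grip_force: 0.0
```

>>> step_arm(
  rows=[
    [[0,0,0],0],
    [[0,0,0],0],
    [[0,0,0],0],
    [[0,0,0],0],
    [[0,0,0],0],
    [[0,0,0],0],
    [[0,0,0],0],
  ],
  fingers=0,
  squeeze=110,
)

```text
time: 2.7
tool_pos: [591.4, -203.1, 120.7]
tcp_rot: [-180.0, -0.0, 0.0]
ft_force: [-0.3, 1.6, 3.5]
finger_gap: 14.1
grip_force: 107.0
```

>>> step_arm(
  rows=[
    [[0,0,-25],0],
    [[0,0,-60],0],
    [[5,0,-95],0],
    [[20,-30,-100],0],
    [[35,-70,-100],0.5],
    [[50,-110,-100],1],
    [[65,-150,-100],1.5],
    [[77,-190,-100],2],
    [[77,-216,-100],2.5],
    [[77,-216,-100],2.5],
    [[77,-216,-100],2.5],
  ],
)

```text
time: 3.8
tool_pos: [667.9, 13.3, 219.5]
tcp_rot: [180.0, 0.1, -2.4]
ft_force: [0.2, -0.5, -1.1]
finger_gap: 14.7
grip_force: 107.4
```

```bash
python3 - <<'E'
from h import *
import json
c=get_calibration('wrist');im=snapshot('wrist');t=snapshot('top');cv2.imwrite('pics/w2.png',im);st()
json.dump({k:(v.tolist() if hasattr(v,'tolist') else v) for k,v in c.items()},open('w2.json','w'))
a=cv2.resize(t[130:280,180:360],None,fx=2.56,fy=2.56,interpolation=2)
o=np.zeros((384,800,3),np.uint8);o[:,:338]=cv2.resize(im,(338,254)).repeat(1,0)[:1]*0
o[:254,:338]=cv2.resize(im,(338,254));o[:384,339:339+461]=a[:384,:461];cv2.imwrite('pics/c2.png',o)
E
```

```text
{'time': np.float64(3.9), 'tool_pos': array([668.02,  11.83, 219.89]), 'tcp_rot': array([ 1.7997e+02,  3.0000e-02, -2.5400e+00]), 'joint_pos': array([-3.360e+00,  1.858e+01,  7.482e+01, -3.000e-02,  8.664e+01,
        8.917e+01]), 'ft_force': array([-0.39, -0.09, -1.39]), 'finger_gap': np.float64(14.29), 'grip_force': np.float64(107.43)}
```

View pics/c2.png

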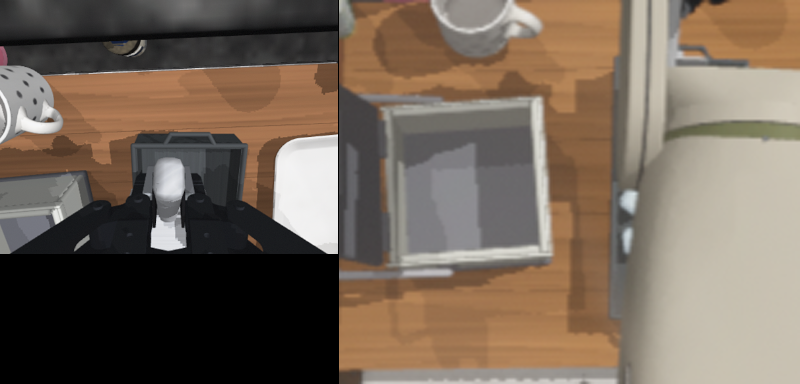

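The wrist shows the tin's far rim (full-frame corners about (198,217) and (374,220)) and the scoop held level; the top view still shows the two left cubes hard by the tin's left wall.

```bash
python3 - <<'E'
from h import *
import json;c=json.load(open('w2.json'))
for u,v in[(198,217),(374,220)]:print(np.round(p2w('wrist',u,v,100,c),1))
b=cv2.imread('pics/top0.png')[150:270,270:350];g=cv2.cvtColor(b,6)
m=(g>150).astype(np.uint8);n,l,s,ce=cv2.connectedComponentsWithStats(m)
for i in range(1,n):
    if s[i,4]>30:
        x,y=ce[i]+[270,150];print(s[i],np.round(p2w('top',x,y,75),1)[:2], np.round(p2w('top',s[i,0]+270,y,75),1)[:2],np.round(p2w('top',s[i,0]+s[i,2]+270,y,75),1)[:2])
E
```

```text
[656.2  58.8 100. ]
[647.8 -77.7 100. ]
[ 20  52  13  12 111] [512.3  36.4] [512.5  52. ] [512.1  18.1]
[ 21  68  12  12 116] [469.8  36.5] [470.   50.4] [469.6  19.4]
[ 52  70  13  12 116] [465.2 -46.2] [465.4 -29.6] [465.  -63.2]
[ 48  87  13  13 115] [419.8 -33. ] [419.9 -17.5] [419.6 -50.8]
```

>>> step_arm(
  rows=[
    [[0,-1,30],0],
    [[0,-1,60],0],
    [[0,-1,85],0],
    [[0,-1,95],0],
    [[0,-1,97],0],
    [[0,-1,97],0],
  ],
)

```text
time: 4.5
tool_pos: [665.9, 12.6, 122.8]
tcp_rot: [180.0, 0.3, -2.6]
ft_force: [-11.9, -0.2, 2.6]
finger_gap: 14.5
grip_force: 109.2
```

>>> step_arm(
  rows=[
    [[0,0,1],0],
    [[0,0,2],0],
    [[0,0,3],0],
    [[0,0,3],0],
  ],
)

```text
time: 4.9
tool_pos: [666.2, 12.6, 122.4]
tcp_rot: [180.0, 0.3, -2.6]
ft_force: [-18.9, 0.6, 16.8]
finger_gap: 14.7
grip_force: 110.9
```

>>> step_arm(
  rows=[
    [[0,0,-10],0],
    [[0,0,-15],0],
    [[0,0,-15],0],
    [[-5,0,-12],0],
    [[-9,0,-7],0],
    [[-12,0,-3],0],
    [[-13,0,0],0],
    [[-13,0,0],0],
  ],
)

```text
time: 5.7
tool_pos: [654.8, 14.5, 119.6]
tcp_rot: [-180.0, 0.0, -2.5]
ft_force: [-0.1, -0.2, -0.9]
finger_gap: 14.8
grip_force: 108.8
```

```bash
python3 - <<'E'
from h import *
c=get_calibration('wrist');im=snapshot('wrist');t=snapshot('scene');st()
o=np.zeros((384,800,3),np.uint8);o[:,:400]=im[0:384,56:456];o[:,400:]=cv2.resize(t[150:270,260:385],(400,384),interpolation=2);cv2.imwrite('pics/c3.png',o)
E
```

```text
{'time': np.float64(5.8), 'tool_pos': array([655.18,  14.45, 120.11]), 'tcp_rot': array([-1.8e+02,  2.0e-02, -2.5e+00]), 'joint_pos': array([-3.22, 20.61, 82.95,  0.  , 76.45, 89.28]), 'ft_force': array([ 0.41, -0.7 , -2.06]), 'finger_gap': np.float64(14.86), 'grip_force': np.float64(108.8)}
```

View pics/c3.png

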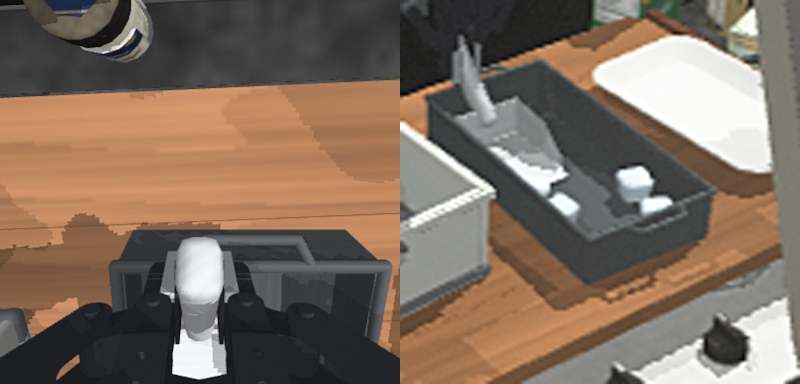

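The scene view shows the scoop in the tin with its nose just behind the first left cube; the right cubes sit ahead near the near wall.

>>> step_arm(
  rows=[
    [[0,0,1],0],
    [[0,0,2],0],
    [[0,0,2],0],
  ],
)

```text
time: 6.1
tool_pos: [655.7, 14.4, 119.2]
tcp_rot: [-180.0, -0.1, -2.5]
ft_force: [-0.4, 0.1, 4.1]
finger_gap: 14.8
grip_force: 109.2
```

>>> step_arm(
  rows=[
    [[0,0,1],0],
    [[0,0,2],0],
    [[0,0,2],0],
  ],
)

```text
time: 6.4
tool_pos: [656.2, 14.4, 118.8]
tcp_rot: [-180.0, -0.1, -2.5]
ft_force: [-3.1, -0.6, 13.2]
finger_gap: 14.6
grip_force: 110.3
```

>>> step_arm(
  rows=[
    [[-8,0,-1],0],
    [[-16,0,-1],0],
    [[-24,0,-1],0],
    [[-32,0,-1],0],
    [[-40,0,-1],0],
    [[-48,0,-1],0],
    [[-56,0,-1],0],
    [[-64,0,-1],0],
    [[-72,0,-1],0],
    [[-80,0,-1],0],
    [[-88,0,-1],0],
    [[-96,0,-1],0],
  ],
)

```text
time: 7.6
tool_pos: [561.5, 18.4, 119.6]
tcp_rot: [180.0, -0.4, -2.5]
ft_force: [4.2, 0.3, 6.5]
finger_gap: 14.6
grip_force: 109.6
```

>>> step_arm(
  rows=[
    [[-6,0,0],0],
    [[-12,0,0],0],
    [[-18,0,0],0],
    [[-24,0,0],0],
    [[-28,0,0],0],
    [[-28,0,0],0],
  ],
)

```text
time: 8.2
tool_pos: [533.4, 19.7, 119.5]
tcp_rot: [180.0, -0.3, -2.5]
ft_force: [3.1, 0.1, 7.7]
finger_gap: 14.5
grip_force: 109.7
```

```bash
python3 - <<'E'
from h import *
c=get_calibration('wrist');im=snapshot('wrist');t=snapshot('scene');st()
o=np.zeros((384,800,3),np.uint8);o[:,:400]=im[0:384,56:456];o[:,400:]=cv2.resize(t[150:270,260:385],(400,384),interpolation=2);cv2.imwrite('pics/c4.png',o)
E
```

```text
{'time': np.float64(8.3), 'tool_pos': array([533.42,  19.65, 119.45]), 'tcp_rot': array([180.  ,  -0.31,  -2.51]), 'joint_pos': array([ -3.39,   2.36, 103.85,  -0.  ,  73.48,  89.11]), 'ft_force': array([ 3.61, -0.01,  8.35]), 'finger_gap': np.float64(14.31), 'grip_force': np.float64(109.65)}
```

View pics/c4.png

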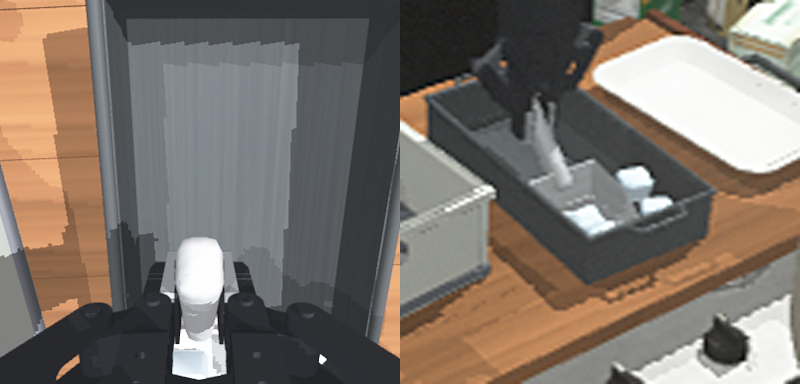

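The scene shows both left cubes at or in the bowl, with one visible inside beneath the handle in the wrist view (about px 190,360). I'll press on to the near wall.

>>> step_arm(
  rows=[
    [[-3,0,0],0],
    [[-6,0,0],0],
    [[-9,0,0],0],
    [[-11,0,0],0],
    [[-11,0,0],0],
  ],
)

```text
time: 8.8
tool_pos: [527.6, 19.9, 122.2]
tcp_rot: [-180.0, -1.0, -2.5]
ft_force: [20.2, -0.0, 5.0]
finger_gap: 14.6
grip_force: 109.4
```

>>> step_arm(
  rows=[
    [[-2,0,0],0],
    [[-4,0,0],0],
    [[-5,0,0],0],
    [[-5,0,0],0],
  ],
)

```text
time: 9.2
tool_pos: [525.6, 19.7, 124.6]
tcp_rot: [180.0, -1.4, -2.5]
ft_force: [27.7, -0.8, 9.5]
finger_gap: 15.1
grip_force: 109.8
```

>>> step_arm(
  rows=[
    [[5,0,0],0],
    [[10,0,1],0],
    [[12,0,1],0],
    [[12,0,1],0],
  ],
)

```text
time: 9.6
tool_pos: [529.5, 19.7, 119.3]
tcp_rot: [180.0, -0.3, -2.5]
ft_force: [-0.5, -0.9, 16.4]
finger_gap: 15.1
grip_force: 110.5
```

>>> step_arm(
  rows=[
    [[0,0,-3],0],
    [[0,0,-8],0],
    [[0,0,-14],0],
    [[0,0,-22],0],
    [[0,0,-32],0],
    [[0,0,-44],0],
    [[0,0,-58],0],
    [[0,0,-72],0],
    [[0,0,-86],0],
    [[0,0,-96],0],
    [[0,0,-100],0],
    [[0,0,-100],0],
  ],
)

```text
time: 10.8
tool_pos: [527.7, 20.0, 217.0]
tcp_rot: [-180.0, -0.1, -2.5]
ft_force: [0.8, -0.6, -2.0]
finger_gap: 14.6
grip_force: 108.2
```

```bash
python3 - <<'E'
from h import *
c=get_calibration('wrist');im=snapshot('wrist');t=snapshot('scene');st()
o=np.zeros((384,800,3),np.uint8);o[:,:400]=im[0:384,56:456];o[:,400:]=cv2.resize(t[110:260,250:406],(400,384),interpolation=2);cv2.imwrite('pics/c5.png',o)
E
```

```text
{'time': np.float64(10.9), 'tool_pos': array([527.05,  19.97, 215.69]), 'tcp_rot': array([-1.8e+02,  6.0e-02, -2.5e+00]), 'joint_pos': array([-3.4 , -2.96, 98.76, -0.  , 84.26, 89.1 ]), 'ft_force': array([-0.91,  0.6 , -2.49]), 'finger_gap': np.float64(14.45), 'grip_force': np.float64(108.28)}
```

View pics/c5.png

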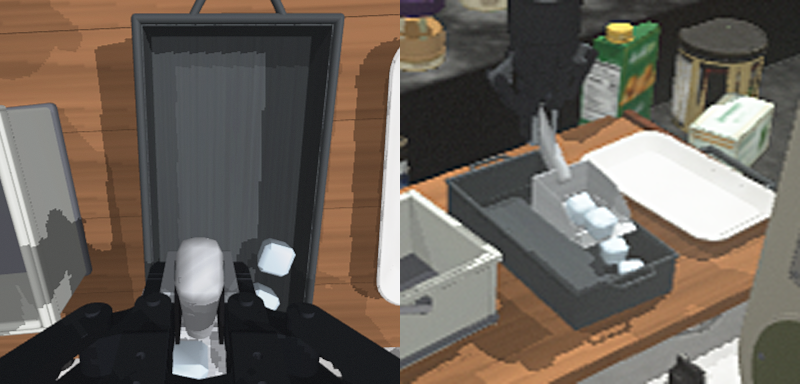

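The wrist and scene views show two cubes sitting well inside the level scoop, clear of the tin; the other two remain on the right. Now to the box.

>>> step_arm(
  rows=[
    [[0,-2,-3],0],
    [[0,-6,-8],0],
    [[1,-13,-14],0],
    [[2,-22,-17],0],
    [[4,-33,-19],0],
    [[7,-46,-20],-0.5],
    [[10,-59,-20],-1],
    [[13,-72,-20],-1.5],
    [[16,-85,-20],-2],
    [[20,-98,-20],-2.5],
    [[24,-111,-20],-3],
    [[28,-124,-20],-3.5],
  ],
)

```text
time: 12.1
tool_pos: [561.1, 143.8, 236.2]
tcp_rot: [180.0, 0.0, 1.0]
ft_force: [0.9, 0.1, -1.4]
finger_gap: 14.7
grip_force: 108.2
```

>>> step_arm(
  rows=[
    [[4,-12,0],-0.5],
    [[8,-24,0],-1],
    [[12,-35,0],-1.3],
    [[16,-45,0],-1.3],
    [[20,-53,0],-1.3],
    [[24,-59,0],-1.3],
    [[27,-63,0],-1.3],
    [[30,-65,0],-1.3],
    [[32,-65,0],-1.3],
    [[33,-65,0],-1.3],
    [[33,-65,0],-1.3],
  ],
)

```text
time: 13.2
tool_pos: [592.8, 207.8, 236.3]
tcp_rot: [180.0, -0.0, 2.3]
ft_force: [-0.5, -0.2, -1.6]
finger_gap: 14.8
grip_force: 108.2
```

>>> step_arm(
  rows=[
    [[1,0,4],0],
    [[2,0,10],0],
    [[3,0,18],0],
    [[3,0,26],0],
    [[3,0,34],0],
    [[3,0,42],0],
    [[3,0,47],0],
    [[3,0,48],0],
    [[3,0,48],0],
  ],
)

```text
time: 14.1
tool_pos: [595.6, 208.3, 188.2]
tcp_rot: [180.0, 0.0, 2.3]
ft_force: [-0.1, -0.6, -1.6]
finger_gap: 14.8
grip_force: 108.1
```

>>> step_arm(
  rows=[
    [[-4,0,0],0],
    [[-8,0,0],0],
    [[-12,0,0],0],
    [[-16,0,0],0],
    [[-20,0,0],0],
    [[-20,0,0],0],
  ],
  squeeze=40,
)

```text
time: 14.7
tool_pos: [580.2, 208.4, 192.9]
tcp_rot: [-179.9, -0.8, 2.3]
ft_force: [15.8, 2.7, 3.2]
finger_gap: 14.6
grip_force: 107.5
```

>>> step_arm(
  rows=[
    [[-4,0,0],0],
    [[-8,0,0],0],
    [[-12,0,0],0],
    [[-16,0,0],0],
    [[-20,0,-2],0],
    [[-24,0,-4],0],
    [[-28,0,-6],0],
    [[-28,0,-6],0],
  ],
  fingers=0,
  squeeze=30,
)

```text
time: 15.5
tool_pos: [550.4, 207.2, 197.6]
tcp_rot: [-179.9, -0.5, 2.3]
ft_force: [9.3, 1.5, 2.1]
finger_gap: 14.3
grip_force: 101.4
```

>>> step_arm(
  rows=[
    [[-5,0,-1],0],
    [[-10,0,-2],0],
    [[-15,0,-3],0],
    [[-20,0,-5],0],
    [[-25,0,-7],0],
    [[-30,0,-9],0],
    [[-35,0,-12],0],
    [[-40,0,-15],0],
    [[-45,0,-18],0],
    [[-45,0,-18],0],
  ],
)

```text
time: 16.5
tool_pos: [502.7, 204.8, 213.3]
tcp_rot: [-180.0, -0.1, 2.3]
ft_force: [3.4, 0.4, 0.0]
finger_gap: 15.0
grip_force: 98.3
```

```bash
python3 - <<'E'
from h import *
c=get_calibration('wrist');im=snapshot('wrist');t=snapshot('scene');st()
o=np.zeros((384,800,3),np.uint8);o[:,:400]=im[0:384,56:456];o[:,400:]=cv2.resize(t[130:270,170:316],(400,384),interpolation=2);cv2.imwrite('pics/c6.png',o)
E
```

```text
{'time': np.float64(16.6), 'tool_pos': array([502.82, 204.65, 212.73]), 'tcp_rot': array([-1.7999e+02, -5.0000e-02,  2.3000e+00]), 'joint_pos': array([ 16.73,  -0.53,  96.69,   0.  ,  83.79, 104.43]), 'ft_force': array([ 3.26,  1.24, -0.91]), 'finger_gap': np.float64(14.4), 'grip_force': np.float64(98.64)}
```

View pics/c6.png

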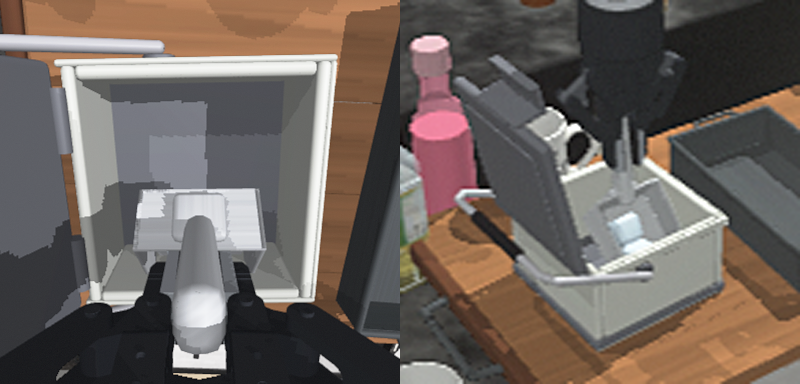

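The wrist and scene views show the scoop steeply nose-down in the box with its ice at the nose against the near wall. I'll retreat so it drops out, then lift.

>>> step_arm(
  rows=[
    [[10,0,0],0],
    [[20,0,0],0],
    [[30,0,-4],0],
    [[40,0,-8],0],
    [[45,0,-15],0],
    [[45,0,-30],0],
    [[45,0,-50],0],
    [[45,0,-70],0],
    [[45,0,-90],0],
    [[45,0,-95],0],
    [[45,0,-95],0],
  ],
)

```text
time: 17.7
tool_pos: [548.1, 206.6, 308.9]
tcp_rot: [-180.0, -0.1, 2.3]
ft_force: [-0.2, -1.2, -1.6]
finger_gap: 14.6
grip_force: 98.4
```

```bash
python3 - <<'E'
from h import *
c=get_calibration('wrist');im=snapshot('wrist');t=snapshot('scene');u=snapshot('top');st()
o=np.zeros((384,800,3),np.uint8);o[:,:300]=im[84:384,106:341].repeat(1,0)[:1]*0
o[:300,:300]=cv2.resize(im,(300,300));o[:,300:550]=cv2.resize(t[110:270,190:294],(250,384));o[:,550:]=cv2.resize(u[155:255,195:260],(250,384),interpolation=2);cv2.imwrite('pics/c7.png',o)
E
```

```text
{'time': np.float64(17.85), 'tool_pos': array([547.13, 206.25, 305.93]), 'tcp_rot': array([1.7997e+02, 1.2000e-01, 2.3000e+00]), 'joint_pos': array([ 15.63,   4.2 ,  82.18,  -0.  ,  93.75, 103.33]), 'ft_force': array([-0.43, -0.18, -1.29]), 'finger_gap': np.float64(14.47), 'grip_force': np.float64(98.42)}Traceback (most recent call last):
  File "<stdin>", line 3, in <module>
ValueError: could not broadcast input array from shape (1,235,3) into shape (384,300,3)
```

>>> step_arm(
  rows=[
    [[0,20,0],0],
    [[0,50,0],1],
    [[1,85,0],2],
    [[1,120,0],3],
    [[2,155,0],4],
    [[3,190,10],4.8],
    [[3,215,35],4.8],
    [[3,230,65],4.8],
    [[3,234,80],4.8],
    [[3,234,84],4.8],
    [[3,234,84],4.8],
  ],
)

```text
time: 18.95
tool_pos: [559.6, -26.4, 222.7]
tcp_rot: [-180.0, 0.1, -2.5]
ft_force: [-0.4, -0.2, -1.5]
finger_gap: 14.6
grip_force: 98.2
```

```bash
python3 - <<'E'
from h import *
im=snapshot('wrist');t=snapshot('scene');u=snapshot('top');st()
o=np.zeros((384,800,3),np.uint8)
o[:300,:300]=cv2.resize(im,(300,300));o[:,300:550]=cv2.resize(t[110:270,190:294],(250,384));o[:,550:]=cv2.resize(u[155:255,195:260],(250,384),interpolation=2);cv2.imwrite('pics/c7.png',o)
E
```

```text
{'time': np.float64(19.1), 'tool_pos': array([560.96, -26.44, 225.04]), 'tcp_rot': array([ 1.80e+02, -1.40e-01, -2.43e+00]), 'joint_pos': array([-7.940e+00,  1.880e+00,  9.296e+01,  1.000e-02,  8.501e+01,
        8.449e+01]), 'ft_force': array([ 0.32,  0.6 , -1.75]), 'finger_gap': np.float64(14.85), 'grip_force': np.float64(98.25)}
```

View pics/c7.png

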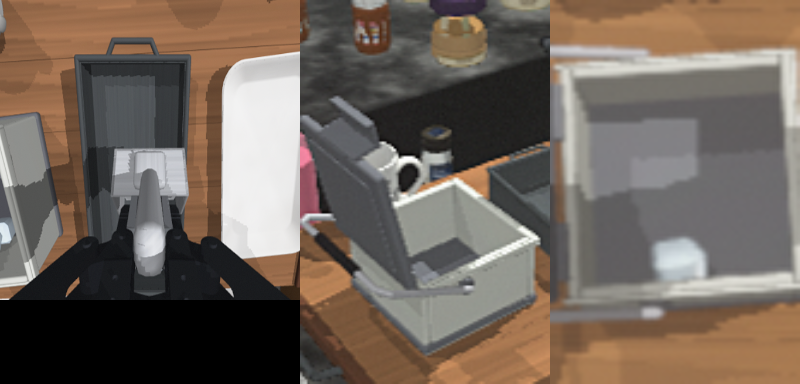

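The composite shows one clear cube in the box (right panel, (680,260)); I don't see the second. I'll check numerically whether it's still in the scoop or hidden.

```bash
python3 - <<'E'
from h import *
t=snapshot('scene');u=snapshot('top')
print('nose',w2p('scene',[510,-24,82]),'heel',w2p('scene',[560,-24,140]),'tincube',w2p('scene',[465,-46,75]))
for n,im,(x0,y0,x1,y1) in[('scene',t,(270,130,385,265)),('scenebox',t,(210,180,295,260)),('top',u,(195,155,260,255))]:
    b=im[y0:y1,x0:x1].astype(int);g=b.sum(2)/3
    m=((g>165)&(b[...,0]>=b[...,2]+4)).astype(np.uint8);k,l,s,ce=cv2.connectedComponentsWithStats(m)
    print(n,[(s[i,:4]+[x0,y0,0,0],s[i,4]) for i in range(1,k) if s[i,4]>6])
a=cv2.resize(t[150:250,300:375],(400,533),interpolation=2);b=cv2.resize(u[195:250,205:260],(400,400),interpolation=2)
o=np.zeros((533,800,3),np.uint8);o[:,:400]=a;o[:400,400:]=b;cv2.imwrite('pics/c8.png',o)
E
```

```text
nose [317.45491615 198.53333787] heel [307.80911314 174.33874443] tincube [333.0956413  205.38854709]
scene [(array([373, 150,  10,   8]), np.int32(26)), (array([306, 183,  10,  13]), np.int32(76)), (array([317, 187,  10,   6]), np.int32(22)), (array([327, 209,  15,   8]), np.int32(68))]
scenebox []
top [(array([222, 217,  14,  11]), np.int32(118))]
```

View pics/c8.png

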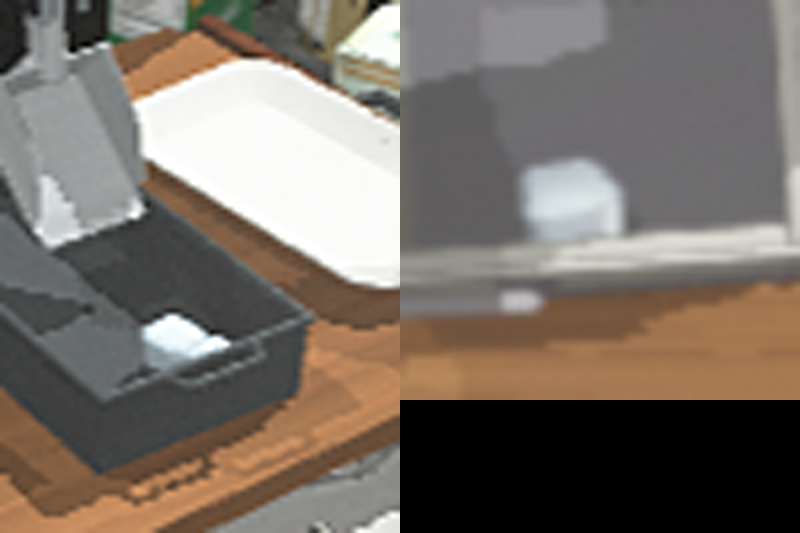

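The left panel shows the scoop empty and steeply tilted, with two cubes in the tin around scene px (331,213) and (340,215). One of them seems to have shifted, so I'll locate both.

```bash
python3 - <<'E'
from h import *
for u,v in[(331,213),(332,210),(340,215)]:print(np.round(p2w('scene',u,v,76)))
for P in[(465,-46,76),(420,-33,76)]:print(w2p('scene',P))
t=snapshot('scene');b=t[200:225,318:352].astype(int).sum(2)//3
for row in b[::1]:print(' '.join('%3d'%x for x in row[::1]))
u=snapshot('top');b=u[150:270,270:350].astype(int);m=(b.sum(2)>450).astype(np.uint8);n,l,s,ce=cv2.connectedComponentsWithStats(m)
print([(s[i],np.round(p2w('top',*(ce[i]+[270,150]),76))) for i in range(1,n) if s[i,4]>8])
E
```

```text
[439. -16.  76.]
[448. -28.  76.]
[417. -30.  76.]
[333.12148734 205.10658764]
[340.08834783 214.26024934]
 63  64  64  65  66  62  64  68  66  64  65  65  67  68  73  67  67  66  65  66  67  68  68  65  68  71  77  88 106 108 103 100 100 101
 64  60  67  64  66  65  65  65  67  67  63  65  63  63  68  69  66  64  64  65  68  66  65  65  67  68  73  79  84 103 108 101  99  98
 63  67  66  63  67  66  67  64  66  67  65  67  65  66  65  70  69  69  65  65  67  69  68  67  65  68  71  77  77  77  96 111 103  95
 63  63  63  66  64  67  67  67  66  66  69  68  69  72  67  71  71  69  66  65  65  66  67  68  66  67  69  69  69  74  80  89 102  99
 58  63  61  65  66  65  62  66  66  67  67  65  68  66  67  68  69  70  68  66  63  66  66  65  67  68  73  68  71  69  77  78  85 114
 97  86  62  62  66  67  67  64  66  67  66  64  66  64  70  72  70  71  69  65  66  66  65  65  65  68  72  69  69  69  72  75  82  84
 97 100  85  59  61  62  67  66  67  66  63  67  69  78  78  76  73  69  68  68  64  65  66  65  66  67  68  71  70  71  69  70  69  71
 95  95  98  85  61  62  63  65  66  70  
[... 2011 characters left out ...]
 99  85 100 117 102  86  72  65  63  62  61  60  72  78  84  83  81  79  62  66  69  66  70  67  69  69  69  68  70  70  69
107 107 110 121 108  89  80  68  62  61  64  65  68  63  67  62  64  65  60  57  68  65  67  67  69  68  69  69  70  70  70  69  69  68
 86 103 101  83  70  68  62  61  63  66  67  68  67  67  66  68  65  70  67  67  68  67  71  69  68  66  69  70  71  68  68  71  68  68
[(array([ 45,   0,  17, 120, 757], dtype=int32), array([507., -34.,  76.])), (array([  53,    0,   27,  120, 1105], dtype=int32), array([480., -63.,  76.])), (array([39, 42,  4, 13, 32], dtype=int32), array([535.,  -3.,  76.])), (array([ 67, 118,  13,   2,  22], dtype=int32), array([355., -76.,  76.]))]
```

>>> step_arm(
  rows=[
    [[0,0,18],0],
    [[0,0,28],0],
    [[14,0,34],0],
    [[27,0,41],0],
    [[38,0,48],0],
    [[49,0,56],0],
    [[59,0,65],0],
    [[68,0,75],0],
    [[75,0,84],0],
    [[79,0,90],0],
    [[83,0,97],0],
    [[85,0,101],0],
  ],
)

```text
time: 20.5
tool_pos: [648.8, -31.4, 125.8]
tcp_rot: [180.0, -0.5, -2.5]
ft_force: [5.6, 0.7, 10.7]
finger_gap: 14.8
grip_force: 83.8
```

>>> step_arm(
  rows=[
    [[0,0,1],0],
    [[0,0,2],0],
    [[0,0,3],0],
    [[0,0,3],0],
  ],
)

```text
time: 20.9
tool_pos: [648.1, -31.3, 122.7]
tcp_rot: [180.0, -0.4, -2.5]
ft_force: [5.5, -0.5, 10.7]
finger_gap: 14.6
grip_force: 83.1
```

>>> step_arm(
  rows=[
    [[0,0,1],0],
    [[0,0,2],0],
    [[0,0,3],0],
    [[0,0,3],0],
  ],
)

```text
time: 21.3
tool_pos: [647.9, -31.3, 120.1]
tcp_rot: [180.0, -0.4, -2.5]
ft_force: [2.2, 0.2, 12.0]
finger_gap: 14.8
grip_force: 83.2
```

>>> step_arm(
  rows=[
    [[-4,1,1],0],
    [[-8,1,2],0],
    [[-8,1,2],0],
  ],
)

```text
time: 21.6
tool_pos: [641.4, -32.0, 119.4]
tcp_rot: [180.0, -0.6, -2.5]
ft_force: [7.0, 0.1, 13.4]
finger_gap: 14.9
grip_force: 82.9
```

>>> step_arm(
  rows=[
    [[-8,-1,-1],0],
    [[-16,-2,-1],0],
    [[-25,-2.5,-1],0],
    [[-34,-2.5,-1],0],
    [[-43,-2.5,-1],0],
    [[-52,-2.5,-1],0],
    [[-60,-2.5,-1],0],
    [[-68,-2.5,-1],0],
    [[-76,-2.5,-1],0],
    [[-84,-2.5,-1],0],
    [[-92,-2.5,-1],0],
    [[-100,-2.5,-1],0],
  ],
  fingers=0,
  squeeze=110,
)

```text
time: 22.8
tool_pos: [541.2, -25.3, 119.5]
tcp_rot: [180.0, -0.6, -2.5]
ft_force: [7.9, -0.0, 11.8]
finger_gap: 14.2
grip_force: 107.7
```

>>> step_arm(
  rows=[
    [[-3,0,0],0],
    [[-6,0,0],0],
    [[-9,0,0],0],
    [[-12,0,0],0],
    [[-12,0,0],0],
  ],
)

```text
time: 23.3
tool_pos: [529.1, -24.7, 119.5]
tcp_rot: [180.0, -0.5, -2.5]
ft_force: [5.3, -0.8, 13.2]
finger_gap: 13.9
grip_force: 108.1
```

>>> step_arm(
  rows=[
    [[-3,0,0],0],
    [[-5,0,0],0],
    [[-5,0,0],0],
  ],
)

```text
time: 23.6
tool_pos: [524.3, -24.5, 119.5]
tcp_rot: [180.0, -0.6, -2.5]
ft_force: [6.9, -0.1, 13.4]
finger_gap: 14.0
grip_force: 107.9
```

>>> step_arm(
  rows=[
    [[-2,0,0],0],
    [[-4,0,0],0],
    [[-6,0,0],0],
    [[-6,0,0],0],
  ],
)

```text
time: 24.0
tool_pos: [518.3, -24.3, 119.5]
tcp_rot: [180.0, -0.6, -2.5]
ft_force: [6.3, 0.3, 13.0]
finger_gap: 13.7
grip_force: 107.9
```

>>> step_arm(
  rows=[
    [[-2,0,0],0],
    [[-4,0,0],0],
    [[-4,0,0],0],
  ],
)

```text
time: 24.3
tool_pos: [514.4, -24.1, 119.5]
tcp_rot: [180.0, -0.6, -2.5]
ft_force: [6.1, -0.2, 12.4]
finger_gap: 14.0
grip_force: 107.9
```

>>> step_arm(
  rows=[
    [[-2,0,0],0],
    [[-4,0,0],0],
    [[-6,0,0],0],
    [[-6,0,0],0],
  ],
)

```text
time: 24.7
tool_pos: [512.2, -24.1, 121.5]
tcp_rot: [179.9, -1.1, -2.5]
ft_force: [19.9, -0.0, 10.4]
finger_gap: 14.1
grip_force: 107.8
```

```bash
python3 - <<'E'
from h import *
im=snapshot('wrist');t=snapshot('scene');s=st()
o=np.zeros((400,800,3),np.uint8)
o[:300,:400]=cv2.resize(im,(400,300));o[:,400:]=cv2.resize(t[160:250,290:380],(400,400),interpolation=2);cv2.imwrite('pics/c9.png',o)
E
```

```text
{'time': np.float64(24.8), 'tool_pos': array([512.17, -24.09, 121.41]), 'tcp_rot': array([179.94,  -1.08,  -2.51]), 'joint_pos': array([-8.4600e+00, -1.7800e+00,  1.0779e+02,  6.0000e-02,  7.2910e+01,
        8.4030e+01]), 'ft_force': array([20.1 , -0.44, 10.5 ]), 'finger_gap': np.float64(14.19), 'grip_force': np.float64(107.78)}
```

View pics/c9.png

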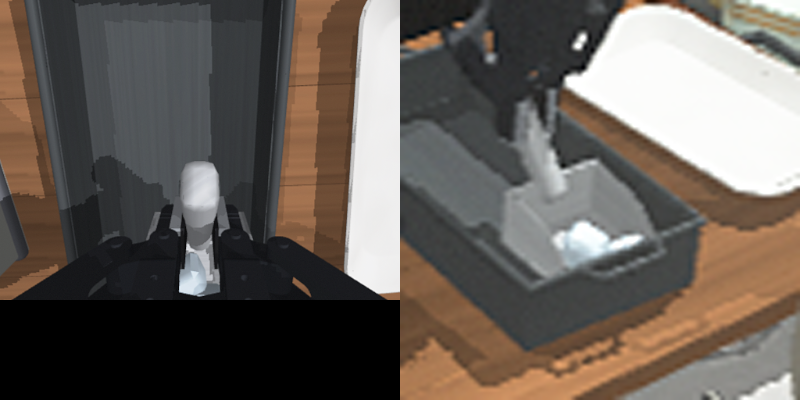

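The scene view shows both cubes inside the bowl against the near wall, and the wrist view shows ice under the handle. I'll back off slightly, press at the heel to tip the nose up a little, then lift slowly.

>>> step_arm(
  rows=[
    [[4,0,0],0],
    [[7,0,1],0],
    [[7,0,3],0],
    [[7,0,5],0],
    [[7,0,5],0],
  ],
)

```text
time: 25.3
tool_pos: [517.7, -24.3, 117.2]
tcp_rot: [179.9, -0.9, -2.5]
ft_force: [6.6, 0.4, 25.3]
finger_gap: 14.1
grip_force: 111.4
```

>>> step_arm(
  rows=[
    [[0,0,-3],0],
    [[0,0,-7],0],
    [[0,0,-12],0],
    [[0,0,-18],0],
    [[0,0,-25],0],
    [[0,0,-33],0],
    [[0,0,-42],0],
    [[0,0,-52],0],
    [[0,0,-62],0],
    [[0,0,-70],0],
    [[0,0,-75],0],
    [[0,0,-75],0],
  ],
)

```text
time: 26.5
tool_pos: [511.3, -23.7, 186.0]
tcp_rot: [180.0, -0.0, -2.5]
ft_force: [0.2, -0.6, -0.9]
finger_gap: 14.3
grip_force: 107.4
```

>>> step_arm(
  rows=[
    [[0,0,-4],0],
    [[0,0,-10],0],
    [[0,0,-18],0],
    [[0,0,-26],0],
    [[0,0,-34],0],
    [[0,0,-40],0],
    [[0,0,-43],0],
    [[0,0,-43],0],
    [[0,0,-43],0],
  ],
)

```text
time: 27.4
tool_pos: [511.1, -23.6, 228.1]
tcp_rot: [-180.0, 0.0, -2.5]
ft_force: [-0.3, 0.1, -1.1]
finger_gap: 14.1
grip_force: 107.4
```

```bash
python3 - <<'E'
from h import *
im=snapshot('wrist');t=snapshot('scene');s=st()
cv2.imwrite('pics/s10.png',t);cv2.imwrite('pics/w10.png',im)
for n,im,(x0,y0,x1,y1) in[('scene',t,(280,130,360,240))]:
    b=im[y0:y1,x0:x1].astype(int);g=b.sum(2)/3
    m=((g>220)&(b[...,0]>=b[...,2]+2)).astype(np.uint8);k,l,ss,ce=cv2.connectedComponentsWithStats(m)
    print(n,[(ss[i,:4]+[x0,y0,0,0],ss[i,4]) for i in range(1,k) if ss[i,4]>6])
p=s['tool_pos'];print(w2p('scene',p+[-60,2,-50]),w2p('scene',p+[-100,4,-50]),'tin near',w2p('scene',[430,-20,70]))
E
```

```text
{'time': np.float64(27.5), 'tool_pos': array([510.92, -23.62, 227.79]), 'tcp_rot': array([-1.7999e+02,  5.0000e-02, -2.5000e+00]), 'joint_pos': array([ -8.39,  -5.89, 100.27,   0.  ,  85.67,  84.11]), 'ft_force': array([ 0.38, -0.26, -1.27]), 'finger_gap': np.float64(14.03), 'grip_force': np.float64(107.44)}
scene [(array([331, 178,   9,   7]), np.int32(33)), (array([341, 181,  13,   7]), np.int32(56)), (array([333, 188,   8,   9]), np.int32(22)), (array([351, 189,   4,   4]), np.int32(11))]
[332.44039445 179.93997761] [341.73837779 186.76604015] tin near [334.03564184 215.75854752]
```

```bash
python3 - <<'E'
from h import *
t=cv2.imread('pics/s10.png');x0,y0=318,170
b=t[170:226,318:366].astype(int).sum(2)//3
for row in b[::2]:print(' '.join('%3d'%x for x in row[::2]))
w=cv2.imread('pics/w10.png');g=w.astype(int).sum(2)//3
print('wrist');
for row in g[300:384:7]:print(' '.join('%3d'%x for x in row[170:340:7]))
E
```

```text
163 143 147 146 168 202 165 146 150 141 130 131 125 222 255 252 252 241 241 241 239 236 234 234
147 151 148 140 141 140 147 149 151 137 136 131 131 127 192 255 251 252 252 240 240 237 236 235
138 157 145 149 141 148 152 148 145 136 132 135 131 133 126 232 254 251 251 251 250 237 238 237
145 146 155 149 149 146 144 142 175 132 133 130 134 134 130 124 255 252 251 251 251 251 246 238
143 146 145 154 148 144 135 209 255 236 152 127 131 132 133 126 231 253 251 251 251 250 251 251
147 145 145 147 156 129 157 255 253 253 254 155 173 124 112 152 119 255 251 251 251 251 251 251
147 146 145 143 146 194 198 221 225 249 249 188 153 255 253 255 173 228 253 251 251 251 251 251
163 150 146 144 145 152 173 179 199 211 228 175 247 250 249 250 254 191 255 251 251 251 251 251
 82 169 149 148 147 143 172 168 171 190 168 131 170 243 252 250 246 222 254 251 251 251 251 251
 61  61 143 151 150 146 154 169 169 168 180 225 157 170 217 209 156 210 254 252 252 252 252 251
 64  65  60 120 153 150 146 149 132 118 239 172 163 155 160 161 157 228 238 253 252 252 251 251
 64  65  63  61  85 162 150 153 145 255 167 
[... 2093 characters left out ...]

 27  32  26  27  27  27  28  29  19  22 135 162 159 197 201  21  26  28  28  26  29  29  27  26  28
 32  27  25  27  29  29  28  28  21  23 151 161 167 160 195  16  25  26  27  25  27  28  29  30  25
 32  27  27  28  27  27  28  28  24 153 164 230 206 173 200 151  20  30  27  27  26  28  29  27  29
 32  27  26  26  45  27  27  25  21 183 202 220 214 183 195 222  14  27  28  28  44  27  27  26  26
 26  27  28  28  28  29  27  27  16 223 230 229 227 193 112 164   9  23  26  27  27  27  26  30  27
 22  23  27  27  26  29  27  29  20 229 230 231 210 196 123 124  12  21  27  28  28  28  28  29  28
 25  22  23  24  28  27  27  27  21  18   9 162 123 117  39  19  24  19  27  27  27  27  28  28  26
```

Two cubes are in the scoop (scene px ~(335,181), (346,184)) and the tin is empty. Carrying them to the box.

>>> step_arm(
  rows=[
    [[0,-2,-2],0],
    [[0,-6,-4],0],
    [[0,-13,-6],0],
    [[1,-22,-8],0],
    [[2,-33,-9],0],
    [[4,-46,-9],-0.5],
    [[7,-60,-9],-1],
    [[10,-74,-9],-1.5],
    [[13,-88,-9],-2],
    [[16,-102,-9],-2.5],
    [[20,-116,-9],-3],
    [[24,-130,-9],-3.5],
  ],
)

```text
time: 28.7
tool_pos: [541.2, 106.4, 237.2]
tcp_rot: [180.0, 0.0, 1.0]
ft_force: [0.8, -0.5, -1.7]
finger_gap: 14.0
grip_force: 107.4
```

>>> step_arm(
  rows=[
    [[4,-14,0],-0.5],
    [[8,-27,0],-1],
    [[12,-40,0],-1.3],
    [[16,-53,0],-1.3],
    [[20,-65,0],-1.3],
    [[24,-76,0],-1.3],
    [[28,-86,0],-1.3],
    [[31,-94,0],-1.3],
    [[34,-99,0],-1.3],
    [[36,-102,0],-1.3],
    [[37,-103,0],-1.3],
    [[37,-103,0],-1.3],
  ],
)

```text
time: 29.9
tool_pos: [576.1, 208.6, 237.2]
tcp_rot: [180.0, 0.0, 2.3]
ft_force: [0.1, -0.9, -1.8]
finger_gap: 13.8
grip_force: 107.4
```

>>> step_arm(
  rows=[
    [[1,0,2],0],
    [[3,0,5],0],
    [[5,0,10],0],
    [[7,0,17],0],
    [[8,0,25],0],
    [[8,0,33],0],
    [[8,0,41],0],
    [[8,0,46],0],
    [[8,0,48],0],
    [[8,0,48],0],
  ],
)

```text
time: 30.9
tool_pos: [583.8, 209.1, 188.9]
tcp_rot: [180.0, 0.0, 2.3]
ft_force: [1.1, -0.5, -2.1]
finger_gap: 14.2
grip_force: 107.4
```

>>> step_arm(
  rows=[
    [[-4,0,0],0],
    [[-8,0,0],0],
    [[-12,0,0],0],
    [[-16,0,0],0],
    [[-20,0,-1],0],
    [[-24,0,-2],0],
    [[-28,0,-4],0],
    [[-32,0,-6],0],
    [[-36,0,-8],0],
    [[-40,0,-10],0],
    [[-44,0,-13],0],
    [[-48,0,-16],0],
  ],
  fingers=0,
  squeeze=30,
)

```text
time: 32.1
tool_pos: [538.8, 207.5, 208.5]
tcp_rot: [-179.9, -0.5, 2.3]
ft_force: [4.6, -0.6, 1.6]
finger_gap: 14.3
grip_force: 97.1
```

>>> step_arm(
  rows=[
    [[-4,0,-3],0],
    [[-8,0,-6],0],
    [[-12,0,-9],0],
    [[-16,0,-12],0],
    [[-20,0,-15],0],
    [[-24,0,-18],0],
    [[-24,0,-18],0],
  ],
)

```text
time: 32.8
tool_pos: [512.8, 206.3, 224.7]
tcp_rot: [-180.0, -0.2, 2.3]
ft_force: [5.5, -0.6, 2.0]
finger_gap: 14.2
grip_force: 93.0
```

>>> step_arm(
  rows=[
    [[-4,0,-1],0],
    [[-8,0,-3],0],
    [[-12,0,-4],0],
    [[-12,0,-4],0],
    [[-2,0,-4],0],
    [[8,0,-4],0],
    [[18,0,-4],0],
    [[28,0,-4],0],
    [[33,0,-4],0],
    [[33,0,-4],0],
    [[25,0,-4],0],
    [[33,0,-4],0],
  ],
)

```text
time: 34.0
tool_pos: [543.7, 207.7, 227.3]
tcp_rot: [180.0, 0.1, 2.3]
ft_force: [1.2, -1.1, -2.0]
finger_gap: 14.2
grip_force: 88.1
```

>>> step_arm(
  rows=[
    [[0,0,-15],0],
    [[0,0,-35],0],
    [[0,0,-55],0],
    [[0,0,-75],0],
    [[0,0,-80],0],
    [[0,30,-80],0],
    [[0,70,-80],1.3],
    [[0,110,-80],2.3],
    [[0,150,-80],2.3],
    [[0,190,-80],2.3],
    [[0,230,-80],2.3],
    [[0,230,-80],2.3],
  ],
)

```text
time: 35.2
tool_pos: [554.0, -26.8, 307.1]
tcp_rot: [179.9, 0.0, -0.3]
ft_force: [0.5, 0.9, -2.2]
finger_gap: 13.9
grip_force: 88.2
```

```bash
python3 - <<'E'
from h import *
t=snapshot('scene');u=snapshot('top');st()
o=np.zeros((440,800,3),np.uint8)
o[:,:400]=cv2.resize(u[195:250,205:255],(400,440),interpolation=2);o[:,400:]=cv2.resize(t[130:240,275:375],(400,440),interpolation=2);cv2.imwrite('pics/c11.png',o)
E
```

```text
{'time': np.float64(35.3), 'tool_pos': array([554.11, -22.97, 307.17]), 'tcp_rot': array([-1.7998e+02,  2.0000e-02, -1.3000e-01]), 'joint_pos': array([-7.680e+00, -6.000e-01,  8.695e+01,  2.000e-02,  9.367e+01,
        8.245e+01]), 'ft_force': array([-0.18,  1.76, -0.63]), 'finger_gap': np.float64(13.93), 'grip_force': np.float64(88.17)}
```

View pics/c11.png

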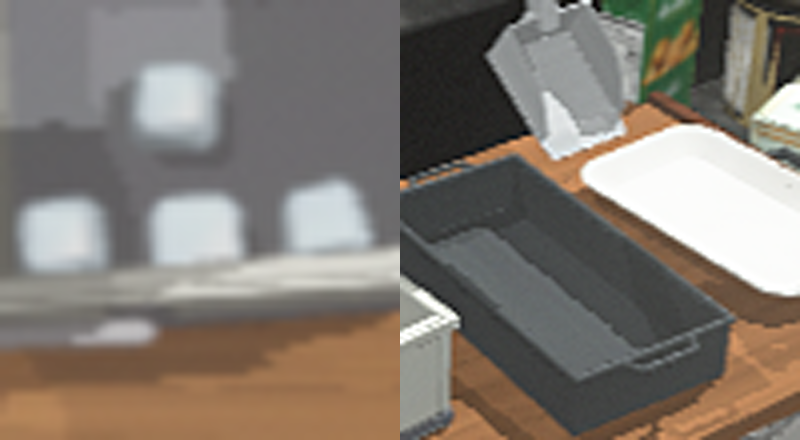

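The left panel shows all four cubes lying in the box; the right panel shows an empty tin and an empty scoop. Back to the tray.

>>> step_arm(
  rows=[
    [[-2,20,0],0],
    [[-6,50,0],0],
    [[-12,85,0],0],
    [[-18,120,10],0],
    [[-22,150,30],0],
    [[-22,175,60],0],
    [[-22,184,90],0],
    [[-22,184,110],0],
    [[-22,184,118],0],
    [[-22,184,118],0],
  ],
)

```text
time: 36.3
tool_pos: [531.9, -204.7, 188.0]
tcp_rot: [-179.9, 0.1, 0.1]
ft_force: [-0.0, -1.3, 0.3]
finger_gap: 14.3
grip_force: 88.1
```

>>> step_arm(
  rows=[
    [[0,0,9],0],
    [[11,0,14],0],
    [[23,0,20],0],
    [[33,0,27],0],
    [[43,0,34],0],
    [[52,0,42],0],
    [[60,0,51],0],
    [[66,0,59],0],
    [[70,0,65],0],
    [[74,0,69],0],
    [[74,0,71],0],
    [[74,0,72],0],
  ],
)

```text
time: 37.5
tool_pos: [610.7, -206.8, 122.2]
tcp_rot: [179.8, -0.6, 0.1]
ft_force: [5.7, 1.1, 8.5]
finger_gap: 14.1
grip_force: 80.3
```

>>> step_arm(
  rows=[
    [[0,0,2],0],
    [[0,0,3],0],
    [[-2,0,4],0],
    [[-4,0,4],0],
    [[-4,0,4],0],
  ],
)

```text
time: 38.0
tool_pos: [606.5, -206.9, 118.5]
tcp_rot: [179.8, -0.6, 0.1]
ft_force: [4.4, 0.5, 9.4]
finger_gap: 14.3
grip_force: 80.4
```

>>> step_arm(
  rows=[
    [[0,0,0],0],
    [[0,0,0],0],
    [[0,0,0],0],
    [[0,0,0],0],
    [[0,0,0],0],
    [[0,0,0],0],
    [[0,0,-10],0],
    [[0,0,-40],0],
    [[0,0,-80],0],
    [[0,0,-120],0],
    [[0,0,-140],0],
    [[0,0,-140],0],
  ],
  fingers=1,
)

```text
time: 39.2
tool_pos: [604.4, -207.2, 259.5]
tcp_rot: [179.8, -0.5, -0.0]
ft_force: [-0.2, -0.4, 0.7]
finger_gap: 85.5
grip_force: 0.0
```

```bash
python3 - <<'E'
from h import *
c=get_calibration('wrist');im=snapshot('wrist');t=snapshot('scene');u=snapshot('top');st()
o=np.zeros((384,800,3),np.uint8)
o[:,:400]=im[:,56:456];o[:,400:]=cv2.resize(t[130:260,185:320],(400,384),interpolation=2);cv2.imwrite('pics/c12.png',o)
cv2.imwrite('pics/u12.png',u)
import json;json.dump({k:(v.tolist() if hasattr(v,'tolist') else v) for k,v in c.items()},open('w12.json','w'))
E
```

```text
{'time': np.float64(39.35), 'tool_pos': array([ 601.8 , -206.11,  252.31]), 'tcp_rot': array([-1.7997e+02,  7.0000e-02, -0.0000e+00]), 'joint_pos': array([-23.52,  12.9 ,  78.16,  -0.  ,  89.02,  66.48]), 'ft_force': array([0.19, 0.7 , 0.06]), 'finger_gap': np.float64(85.52), 'grip_force': np.float64(0.0)}
```

View pics/c12.png

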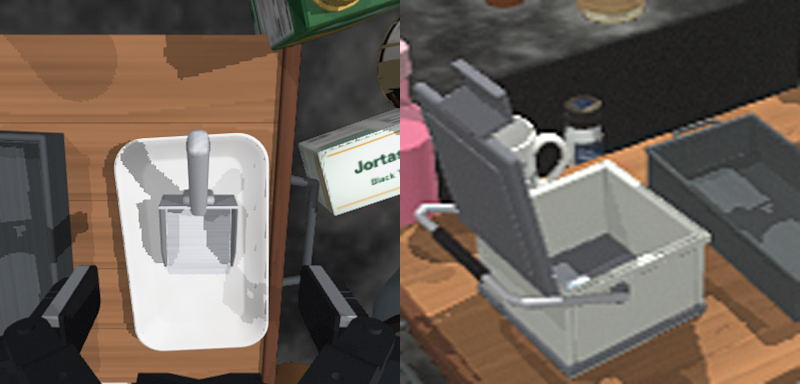

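The wrist view shows the scoop lying flat in the tray, nose to the robot (back rim (160,203)-(238,207), nose row 273). The scene view shows the lid still open with the handle lying behind it. That was my last picture, so from here I work by numbers and forces. Next I'll go behind the lid with closed fingers.

```bash
python3 - <<'E'
from h import *
import json;c=json.load(open('w12.json'))
for u,v,z in[(216,203,96),(294,207,96),(219,270,57),(288,273,57)]:print(np.round(p2w('wrist',u,v,z,c)))
for u,v in[(171,170),(326,165),(250,133),(258,350)]:print('tray',np.round(p2w('wrist',u,v,73,c)))
E
```

```text
[ 590. -172.   96.]
[ 586. -242.   96.]
[ 502. -168.   57.]
[ 498. -243.   57.]
tray [ 615. -128.   73.]
tray [ 620. -274.   73.]
tray [ 649. -203.   73.]
tray [ 411. -210.   73.]
```

>>> step_arm(
  rows=[
    [[0,0,-30],0],
    [[0,0,-65],0],
    [[-10,-20,-88],0],
    [[-20,-60,-90],0],
    [[-30,-105,-92],0],
    [[-40,-150,-92],0],
    [[-50,-195,-92],0],
    [[-60,-240,-92],0],
    [[-70,-285,-92],0],
    [[-78,-330,-92],0],
    [[-83,-375,-92],0],
    [[-83,-415,-92],0],
  ],
  fingers=0,
  squeeze=40,
)

```text
time: 40.55
tool_pos: [517.7, 210.7, 343.3]
tcp_rot: [180.0, 0.2, 0.0]
ft_force: [1.3, -0.6, 0.4]
finger_gap: 0.0
grip_force: 0.0
```

>>> step_arm(
  rows=[
    [[0,-40,0],0],
    [[0,-80,0],0],
    [[0,-115,0],0],
    [[0,-140,0],0],
    [[0,-147,0],0],
    [[0,-147,0],0],
    [[0,-147,0],0],
  ],
)

```text
time: 41.25
tool_pos: [519.2, 354.8, 344.2]
tcp_rot: [179.9, 0.1, -0.0]
ft_force: [0.7, -0.4, -0.2]
finger_gap: 0.4
grip_force: 0.0
```

>>> step_arm(
  rows=[
    [[0,-10,0],0],
    [[0,-10,25],0],
    [[0,-10,50],0],
    [[0,-10,68],0],
    [[0,-10,72],0],
    [[0,-10,72],0],
  ],
)

```text
time: 41.85
tool_pos: [519.2, 365.2, 272.9]
tcp_rot: [180.0, 0.1, -0.0]
ft_force: [0.9, -0.9, -0.6]
finger_gap: -0.3
grip_force: 0.0
```

>>> step_arm(
  rows=[
    [[0,5,0],0],
    [[0,10,0],0],
    [[0,15,0],0],
    [[0,21,0],0],
    [[0,27,0],0],
    [[0,33,0],0],
    [[0,39,0],0],
    [[0,45,0],0],
    [[0,51,0],0],
    [[0,51,0],0],
  ],
)

```text
time: 42.85
tool_pos: [519.2, 313.8, 273.0]
tcp_rot: [180.0, 0.0, -0.0]
ft_force: [-0.1, -0.3, 0.4]
finger_gap: 0.2
grip_force: 0.0
```

>>> step_arm(
  rows=[
    [[0,8,0],0],
    [[0,16,0],0],
    [[0,24,0],0],
    [[0,32,0],0],
    [[0,40,1],0],
    [[0,48,2],0],
    [[0,56,5],0],
    [[0,64,8],0],
    [[0,72,12],0],
    [[0,79,16],0],
  ],
)

```text
time: 43.85
tool_pos: [519.3, 234.9, 256.9]
tcp_rot: [180.0, 0.0, -0.0]
ft_force: [0.1, 0.3, 1.3]
finger_gap: -0.0
grip_force: 0.5
```

```bash
python3 - <<'E'
from h import *
s=st();u=snapshot('scene');a=cv2.imread('pics/scene0.png');d=cv2.absdiff(a,u).sum(2)
cv2.imwrite('pics/s13.png',u)
hx,hy=np.array([519,282,144.5]),None
# expected lid edge corners for angles
for ph in(0.6,0.9,1.2,1.6,1.85):
    for sx in(-77,77):
        P=np.array([519+sx,282-151*np.cos(ph),148+151*np.sin(ph)]);p=w2p('scene',P);print(ph,sx,np.round(p),end=' ')
        x,y=np.round(p).astype(int);print(d[y-2:y+3,x-2:x+3].mean().round())
E
```

```text
{'time': np.float64(43.85), 'tool_pos': array([519.27, 234.94, 256.93]), 'tcp_rot': array([ 1.7999e+02,  0.0000e+00, -1.0000e-02]), 'joint_pos': array([ 1.9200e+01,  2.5000e+00,  8.9010e+01, -1.0000e-02,  8.8500e+01,
        1.0921e+02]), 'ft_force': array([0.1 , 0.3 , 1.34]), 'finger_gap': np.float64(-0.01), 'grip_force': np.float64(0.46)}
0.6 -77 [281. 184.] 7.0
0.6 77 [248. 159.] 160.0
0.9 -77 [270. 176.] 11.0
0.9 77 [238. 151.] 34.0
1.2 -77 [256. 173.] 158.0
1.2 77 [224. 147.] 105.0
1.6 -77 [234. 177.] 352.0
1.6 77 [203. 150.] 68.0
1.85 -77 [219. 184.] 64.0
1.85 77 [190. 156.] 39.0
```

```bash
python3 - <<'E'
from h import *
a=cv2.imread('pics/scene0.png');u=cv2.imread('pics/s13.png');d=cv2.absdiff(a,u).sum(2)
for ph in(1.85,1.3,1.1,0.95,0.8,0.6):
    L=[]
    for sx in(-60,-30,40,65):
        for r_ in(100,135):
            p=np.round(w2p('scene',[519+sx,282-r_*np.cos(ph),150+r_*np.sin(ph)])).astype(int);L.append((int(a[p[1],p[0]].mean()),int(u[p[1],p[0]].mean())))
    print(ph,L)
m=(d>60).astype(np.uint8)[130:270,170:320]
for row in m[::4]:print(''.join('#' if x else '.' for x in row[::2]))
E
```

```text
1.85 [(74, 103), (72, 100), (75, 101), (74, 166), (73, 172), (82, 34), (82, 37), (120, 68)]
1.3 [(254, 86), (188, 84), (31, 99), (31, 66), (79, 98), (33, 40), (75, 7), (57, 41)]
1.1 [(141, 87), (33, 108), (135, 85), (36, 104), (0, 102), (30, 43), (26, 101), (36, 49)]
0.95 [(122, 91), (35, 83), (102, 84), (33, 86), (33, 40), (32, 42), (31, 102), (29, 40)]
0.8 [(145, 93), (140, 150), (255, 98), (31, 86), (18, 122), (60, 100), (32, 36), (31, 39)]
0.6 [(146, 151), (60, 61), (146, 103), (140, 150), (168, 83), (35, 84), (12, 130), (70, 87)]
.........................###.############..................................
..........................####.###########.................................
...............................##############..............................
..........................#######.######...##..............................
.......................#..###########......................................
.................##...#......###...........................................
..................###..##................#####.............................
..........##.........###...
[... 1400 characters left out ...]
................
................................#..........................................
...........................................................................
...........................................................................
...........................................................................
.......#...................................................................
........#.........#........................................................
...................#.......................................................
...........#...............................................................
..................................................####.#..###..............
```

>>> step_arm(
  rows=[
    [[0,7,5],0],
    [[0,14,10],0],
    [[0,20,16],0],
    [[0,26,22],0],
    [[0,32,30],0],
    [[0,38,38],0],
    [[0,42,46],0],
    [[0,46,54],0],
    [[0,49,62],0],
    [[0,52,70],0],
    [[0,54,77],0],
    [[0,55,82],0],
  ],
)

```text
time: 45.1
tool_pos: [519.0, 180.5, 174.4]
tcp_rot: [180.0, 0.0, -0.0]
ft_force: [0.7, -0.8, 0.1]
finger_gap: -0.1
grip_force: 0.2
```

>>> step_arm(
  rows=[
    [[0,0,2],0],
    [[0,0,4],0],
    [[0,0,6],0],
    [[0,0,8],0],
    [[0,0,8],0],
  ],
)

```text
time: 45.6
tool_pos: [519.5, 180.9, 167.6]
tcp_rot: [-180.0, -0.0, 0.0]
ft_force: [0.2, -0.5, -0.4]
finger_gap: 0.1
grip_force: 0.0
```

>>> step_arm(
  rows=[
    [[0,0,2],0],
    [[0,0,4],0],
    [[0,0,6],0],
    [[0,0,6],0],
  ],
)

```text
time: 46.0
tool_pos: [519.8, 181.0, 167.1]
tcp_rot: [-180.0, -0.1, 0.0]
ft_force: [-21.1, -6.7, 41.2]
finger_gap: 0.0
grip_force: 20.0
```

>>> step_arm(
  rows=[
    [[0,0,2],0],
    [[0,0,4],0],
    [[0,0,4],0],
  ],
)

```text
time: 46.3
tool_pos: [520.0, 181.0, 166.7]
tcp_rot: [-180.0, -0.2, 0.0]
ft_force: [-35.9, -9.9, 65.5]
finger_gap: 0.1
grip_force: 32.8
```

```bash
python3 - <<'E'
from h import *
s=st()
bx=np.array([-.04,.999]);by=np.array([-.999,-.04])
for a in np.arange(0,.55,.05):
    q=22+115*np.cos(a);z=124+115*np.sin(a);L=[]
    for k in(40,0,-40):
        P=np.r_[np.array([519,204])+q*bx+k*by,z];L.append(np.round(w2p('scene',P),1).tolist())
    print(round(a,2),np.round(P,0),L)
E
```

```text
{'time': np.float64(46.3), 'tool_pos': array([520.03, 181.03, 166.75]), 'tcp_rot': array([-1.7997e+02, -2.1000e-01,  3.0000e-02]), 'joint_pos': array([ 1.3870e+01,  2.4200e+00,  9.8610e+01, -3.0000e-02,  7.8760e+01,
        1.0385e+02]), 'ft_force': array([-35.94,  -9.86,  65.54]), 'finger_gap': np.float64(0.06), 'grip_force': np.float64(32.81)}
0.0 [553. 342. 124.] [[212.4, 238.1], [204.4, 229.9], [196.9, 222.2]]
0.05 [553. 342. 130.] [[212.2, 236.2], [204.3, 228.1], [196.7, 220.4]]
0.1 [554. 342. 135.] [[212.2, 234.4], [204.3, 226.3], [196.7, 218.5]]
0.15 [554. 341. 141.] [[212.3, 232.4], [204.3, 224.3], [196.7, 216.7]]
0.2 [554. 340. 147.] [[212.5, 230.5], [204.5, 222.4], [196.8, 214.7]]
0.25 [554. 339. 152.] [[212.8, 228.5], [204.7, 220.4], [197.1, 212.8]]
0.3 [554. 337. 158.] [[213.1, 226.4], [205.1, 218.4], [197.4, 210.8]]
0.35 [554. 335. 163.] [[213.6, 224.4], [205.5, 216.4], [197.9, 208.9]]
0.4 [554. 333. 169.] [[214.2, 222.3], [206.1, 214.4], [198.4, 206.9]]
0.45 [554. 331. 174.] [[214.9, 220.2], [206.8, 212.4], [199.0, 204.9]]
0.5 [554. 328. 179.] [[215.7, 218.2], [207.5, 210.3], [199.8, 202.9]]
```

>>> step_arm(
  rows=[
    [[0,0,-10],0],
    [[0,0,-40],0],
    [[0,0,-85],0],
    [[0,0,-130],0],
    [[0,-40,-150],0],
    [[0,-85,-150],0],
    [[0,-120,-150],0],
    [[0,-120,-150],0],
  ],
)

```text
time: 47.1
tool_pos: [518.4, 304.7, 307.0]
tcp_rot: [-179.9, 0.0, 0.2]
ft_force: [-0.6, -0.3, 0.2]
finger_gap: 0.2
grip_force: 0.0
```

>>> step_arm(
  rows=[
    [[-2,-10,0],-1],
    [[-4,-22,0],-2.3],
    [[-4,-28,0],-2.3],
    [[-4,-28,20],-2.3],
    [[-4,-28,50],-2.3],
    [[-4,-28,85],-2.3],
    [[-4,-28,115],-2.3],
    [[-4,-28,138],-2.3],
    [[-4,-28,150],-2.3],
    [[-4,-28,150],-2.3],
  ],
  fingers=0.6,
  squeeze=20,
)

```text
time: 48.1
tool_pos: [514.3, 327.9, 155.3]
tcp_rot: [179.9, 0.2, 2.3]
ft_force: [0.3, 0.7, 1.1]
finger_gap: 51.2
grip_force: 0.0
```

>>> step_arm(
  rows=[
    [[0,0,0],0],
    [[0,0,0],0],
    [[0,0,0],0],
    [[0,0,0],0],
    [[0,0,0],0],
    [[0,0,0],0],
  ],
  fingers=0,
  squeeze=20,
)

```text
time: 48.7
tool_pos: [516.4, 334.0, 161.7]
tcp_rot: [-179.5, -0.3, 2.4]
ft_force: [-2.5, 17.6, 5.7]
finger_gap: 11.8
grip_force: 22.5
```

>>> step_arm(
  rows=[
    [[0,5,-10],0],
    [[0,11,-20],0],
    [[0,18,-29],0],
    [[0,26,-38],0],
    [[0,34.5,-45],0],
    [[0,44,-52],0],
    [[0,54,-58],0],
    [[0,64,-62.5],0],
    [[0,75,-66],0],
    [[0,86.5,-68.5],0],
    [[0,98,-70],0],
    [[0,109,-70],0],
  ],
)

```text
time: 49.9
tool_pos: [522.1, 220.4, 230.9]
tcp_rot: [-179.9, -0.4, 2.3]
ft_force: [4.9, 3.2, 2.5]
finger_gap: 11.2
grip_force: 22.4
```

>>> step_arm(
  rows=[
    [[0,11.5,1],0],
    [[0,22.5,3],0],
    [[0,34,6],0],
    [[0,44.5,10.5],0],
    [[0,54.5,16],0],
    [[0,64.5,22],0],
    [[0,73,29],0],
    [[0,81.5,37],0],
    [[0,88.5,46],0],
    [[0,88.5,46],0],
  ],
)

```text
time: 50.9
tool_pos: [526.1, 131.7, 182.9]
tcp_rot: [-179.9, -0.4, 2.3]
ft_force: [11.5, 5.2, -4.9]
finger_gap: 11.7
grip_force: 20.1
```

>>> step_arm(
  rows=[
    [[0,0,0],0],
    [[0,0,0],0],
    [[0,0,0],0],
    [[0,0,-5],0],
    [[0,0,-25],0],
    [[0,0,-50],0],
    [[0,0,-75],0],
    [[0,0,-80],0],
    [[0,0,-80],-8],
    [[0,0,-80],-16],
    [[0,0,-80],-24],
    [[0,0,-80],-32],
  ],
  fingers=0.4,
)

```text
time: 52.1
tool_pos: [522.9, 131.4, 260.6]
tcp_rot: [-180.0, 0.1, 34.6]
ft_force: [0.2, -0.1, 0.2]
finger_gap: 34.1
grip_force: 0.0
```

>>> step_arm(
  rows=[
    [[0,0,0],-8],
    [[0,0,0],-16],
    [[0,0,0],-24],
    [[0,0,0],-32],
    [[0,0,0],-40],
    [[0,0,0],-48],
    [[0,0,0],-56],
    [[0,0,0],-58],
    [[0,0,0],-58],
    [[0,0,0],-58],
  ],
  fingers=0,
)

```text
time: 53.1
tool_pos: [523.0, 131.4, 260.8]
tcp_rot: [-180.0, 0.0, 92.2]
ft_force: [0.0, -0.1, -0.5]
finger_gap: 0.2
grip_force: 0.0
```

>>> step_arm(
  rows=[
    [[-3,0,20],0],
    [[-5,0,38],0],
    [[-6,0,46],0],
    [[-7,0,54],0],
    [[-8,0,61],0],
    [[-11,0,68],0],
    [[-14,0,75],0],
    [[-17,0,82],0],
    [[-19.5,0,89],0],
    [[-22,0,96],0],
    [[-23.5,0,102],0],
    [[-23.5,0,102],0],
  ],
)

```text
time: 54.3
tool_pos: [523.4, 107.6, 158.0]
tcp_rot: [-179.9, 0.0, 92.3]
ft_force: [-0.8, -0.3, -0.4]
finger_gap: 0.1
grip_force: 0.0
```

>>> step_arm(
  rows=[
    [[0,0,2],0],
    [[0,0,4],0],
    [[0,0,6],0],
    [[0,0,6],0],
  ],
)

```text
time: 54.7
tool_pos: [524.0, 108.0, 153.1]
tcp_rot: [-180.0, 0.0, 92.3]
ft_force: [0.7, -0.3, -0.5]
finger_gap: -0.2
grip_force: 0.0
```

>>> step_arm(
  rows=[
    [[0,0,2],0],
    [[0,0,4],0],
    [[0,0,4],0],
  ],
)

```text
time: 55.0
tool_pos: [524.6, 108.0, 152.2]
tcp_rot: [179.9, -0.0, 92.3]
ft_force: [-10.2, -2.2, 20.0]
finger_gap: 0.2
grip_force: 10.0
```

>>> step_arm(
  rows=[
    [[0,0,2],0],
    [[0,0,4],0],
    [[0,0,4],0],
  ],
)

```text
time: 55.3
tool_pos: [525.1, 108.0, 151.5]
tcp_rot: [179.8, 0.0, 92.3]
ft_force: [-23.8, -4.5, 44.0]
finger_gap: 0.1
grip_force: 21.8
```

>>> step_arm(
  rows=[
    [[0,0,-10],0],
    [[0,0,-50],0],
    [[0,0,-100],0],
    [[0,0,-150],0],
    [[-40,-20,-180],0],
    [[-85,-40,-180],0],
    [[-130,-60,-180],0],
    [[-175,-80,-180],0],
    [[-220,-100,-180],0],
    [[-265,-120,-180],0],
    [[-310,-120,-180],0],
    [[-310,-120,-180],0],
  ],
)

```text
time: 56.5
tool_pos: [415.6, -211.2, 325.1]
tcp_rot: [-180.0, 0.1, 92.0]
ft_force: [-0.4, -0.0, -0.9]
finger_gap: 0.0
grip_force: 0.0
```

```bash
python3 - <<'E'
from h import *
st();t=snapshot('scene');u=snapshot('top')
cv2.imwrite('pics/sf.png',t);cv2.imwrite('pics/uf.png',u)
bx=np.array([-.04,.999]);by=np.array([-.999,-.04])
for n,im in(('top',u),('scene',t)):
    for a in(2.5,2.7,2.9,3.04,3.1):
        q=22+115*np.cos(a);z=124+115*np.sin(a);L=[]
        for k in(-30,-15,0,15,30):
            p=np.round(w2p(n,np.r_[np.array([519,204])+q*bx+k*by,z+5])).astype(int);L.append((p.tolist(),int(im[p[1]-1:p[1]+2,p[0]-1:p[0]+2].mean())))
        print(n,a,L)
b=u[185:230,240:285].mean(2).astype(int)
for row in b[::2]:print(' '.join('%3d'%x for x in row))
# ground-truth style: mugs unchanged & scoop unchanged
a0=cv2.imread('pics/top0.png')
for nm,(x0,y0,x1,y1) in dict(dot=(215,112,260,155),white=(115,215,165,265),tray=(355,155,430,250),tin=(283,150,342,255)).items():
    print(nm,cv2.absdiff(a0[y0:y1,x0:x1],u[y0:y1,x0:x1]).mean().round(1))
E
```

```text
{'time': np.float64(56.5), 'tool_pos': array([ 415.58, -211.19,  325.13]), 'tcp_rot': array([-1.7998e+02,  1.0000e-01,  9.1980e+01]), 'joint_pos': array([-3.317e+01, -1.470e+01,  9.796e+01, -9.000e-02,  9.670e+01,
       -3.516e+01]), 'ft_force': array([-0.43, -0.02, -0.88]), 'finger_gap': np.float64(0.01), 'grip_force': np.float64(0.0)}
top 2.5 [([257, 183], 140), ([258, 189], 142), ([258, 195], 140), ([258, 202], 141), ([259, 208], 140)]
top 2.7 [([263, 184], 81), ([263, 191], 77), ([263, 197], 88), ([264, 203], 78), ([264, 209], 85)]
top 2.9 [([266, 186], 59), ([266, 192], 58), ([266, 198], 59), ([267, 204], 60), ([267, 211], 60)]
top 3.04 [([267, 187], 65), ([267, 193], 60), ([267, 199], 60), ([268, 205], 63), ([268, 212], 68)]
top 3.1 [([267, 188], 64), ([267, 194], 60), ([268, 200], 67), ([268, 206], 62), ([268, 212], 68)]
scene 2.5 [([264, 175], 33), ([267, 177], 79), ([270, 179], 113), ([274, 182], 63), ([277, 184], 63)]
scene 2.7 [([267, 179], 136), ([271, 182], 82), ([274, 184], 79), ([277, 187], 83), ([281, 189], 67)]
scene 2.9 [([270, 185], 57), ([273, 188], 61), ([276, 1
[... 3731 characters left out ...]
45 145 145 146 146 145 144 150 154 131 114 111 111 144 181 188 145  97  87  88  86  87  87  88  86  86  85  85  85  92  94
144 144 145 144 144 144 145 144 144 145 144 144 144 144 145 145 145 145 145 146 143 140 165 143 116 113 115 141 178 194 152  97  84  83  83  84  84  85  84  84  83  82  82  84  89
145 145 145 144 144 145 144 145 144 144 144 143 143 142 143 144 144 143 143 142 140 141 173 151 120 116 120 148 180 196 159 104  87  86  86  87  87  86  86  86  85  85  84  85  91
128 126 123 122 122 120 117 115 113 112 109 107 105 101 102 106 104 101 108 112 132 172 187 155 126 140 171 188 183 153 110  87  85  85  86  87  87  86  87  86  86  86  86  86  91
dot 0.6
white 13.9
tray 15.0
tin 10.8
```

```bash
python3 - <<'E'
from h import *
t=cv2.imread('pics/sf.png');u=cv2.imread('pics/uf.png');a0=cv2.imread('pics/top0.png');s0=cv2.imread('pics/scene0.png')
bx=np.array([-.04,.999]);by=np.array([-.999,-.04])
for k in(-15,0,15):
    for a in(2.8,2.9,2.95,3.04):
        q=22+115*np.cos(a);z=124+115*np.sin(a);print(k,a,w2p('scene',np.r_[np.array([519,204])+q*bx+k*by,z]).round(1),end=' ')
    x=int(w2p('scene',np.r_[np.array([519,204])-92*bx+k*by,136])[0]);print('\ncol',x,'rows180+',t[180:206,x].mean(1).astype(int))
for nm,A,B,(x0,y0,x1,y1) in(('whiteTop',a0,u,(118,215,160,262)),('white2',a0,u,(60,208,108,252)),('whiteScene',s0,t,(160,262,204,312)),('dotTop',a0,u,(215,112,260,155))):
    T=A[y0:y1,x0:x1];res=cv2.matchTemplate(B[y0-12:y1+12,x0-12:x1+12],T,cv2.TM_CCOEFF_NORMED);_,m,_,l=cv2.minMaxLoc(res);print(nm,round(m,3),np.array(l)-12)
E
```

```text
-15 2.8 [272.  186.1] -15 2.9 [273. 189.] -15 2.95 [273.4 190.6] -15 3.04 [273.8 193.5] 
col 273 rows180+ [ 61  60  62  76  98  85  58  58  63  62  63  51  68 145 148 150 148 147
 146 152 147 148 147 149 150 142]
0 2.8 [275.3 188.5] 0 2.9 [276.3 191.5] 0 2.95 [276.6 193. ] 0 3.04 [277.  195.9] 
col 276 rows180+ [ 61  63  65  63  64  59  85 105  73  59  61  63  66  50  44 146 138 150
 150 148 148 144 150 157 124 114]
15 2.8 [278.6 190.9] 15 2.9 [279.6 193.9] 15 2.95 [279.9 195.5] 15 3.04 [280.3 198.4] 
col 280 rows180+ [ 63  63  64  65  66  65  63  67  63  74  97  87  59  53  59  62  53  52
  45  96 158 151 148 148 149 148]
whiteTop 0.887 [0 0]
white2 1.0 [0 0]
whiteScene 0.944 [0 0]
dotTop 1.0 [0 0]
```

```bash
python3 - <<'E'
from h import *
t=cv2.imread('pics/sf.png')
bx=np.array([-.04,.999]);by=np.array([-.999,-.04])
W=lambda q,k,z:np.r_[np.array([519,204])+q*bx+k*by,z]
for k in(-60,-50,50,60):
    print('k',k,'lid edge top',w2p('scene',W(-73,k,156.5)).round(1),[(a,w2p('scene',W(22+115*np.cos(a),k,124+115*np.sin(a))).round(1).tolist()) for a in(2.6,2.8,2.9,3.04)])
    x=int(round(w2p('scene',W(-92,k,136))[0]));y=int(w2p('scene',W(-92,k,136))[1]);print(' col',x,'row0',y-16,t[y-16:y+10,x].mean(1).astype(int).tolist())
cv2.imwrite('pics/fin.png',cv2.resize(t[150:230,230:320],None,fx=8,fy=7,interpolation=2))
E
```

```text
k -60 lid edge top [258.7 182.4] [(2.6, [259.6, 173.9]), (2.8, [262.5, 179.1]), (2.9, [263.5, 182.0]), (3.04, [264.4, 186.4])]
 col 264 row0 170 [35, 36, 37, 36, 33, 33, 32, 32, 15, 161, 155, 151, 148, 146, 140, 145, 187, 141, 143, 149, 149, 148, 148, 147, 147, 147]
k -50 lid edge top [260.7 184. ] [(2.6, [261.6, 175.4]), (2.8, [264.6, 180.6]), (2.9, [265.6, 183.6]), (3.04, [266.4, 188.0])]
 col 266 row0 171 [35, 32, 35, 34, 34, 32, 17, 138, 160, 147, 155, 151, 146, 147, 138, 135, 165, 162, 144, 149, 147, 149, 141, 153, 148, 149]
k 50 lid edge top [282.6 200.4] [(2.6, [283.8, 191.5]), (2.8, [286.6, 196.8]), (2.9, [287.6, 199.8]), (3.04, [288.3, 204.3])]
 col 288 row0 188 [53, 95, 96, 111, 107, 106, 109, 109, 110, 106, 84, 60, 56, 52, 41, 168, 237, 168, 115, 63, 147, 255, 167, 172, 99, 242]
k 60 lid edge top [284.9 202.1] [(2.6, [286.2, 193.2]), (2.8, [289.0, 198.5]), (2.9, [289.9, 201.5]), (3.04, [290.6, 206.1])]
 col 290 row0 190 [91, 109, 108, 109, 106, 107, 106, 111, 111, 101, 76, 59, 50, 47, 107, 229, 204, 152, 82, 44, 58, 64, 246, 211, 142, 102]
```

```bash
python3 -c "
from bench import r
print(r.hand_in())"
```

```text
the job is handed in; nothing more can be done
None
```

I handed the job in after about 57 s of the 208 s, but no verdict came back. All four ice cubes are in the box and the scoop lies flat on its tray. The lid is shut, and the handle is pressed to its stop in the catch: the final images put it at about 3.04 rad. No mug was knocked over or moved.

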